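# Reset the vial reader and hold the carrier in its corner

## Task

Reset the vial reader: take the stylus from its stand, push the reader's recessed button all the way down with the stylus tip for a moment, and put the stylus back upright and fully home in its stand. Then set the two-vial carrier flat on the reader's plate and press it into the corner so that its long side bears squarely on the long fence and its end bears on the short fence, both at once; the program finishes while the robot is still holding the carrier pressed there. Leave the other things on the table where they are.

Things in the scene. Friction and masses are not known exactly. Their poses are not given: they have to be found in the camera images.
- reader: grey vial reader fixed to the table: a flat plate 200 mm (x) by 220 mm (y), top 22 mm above the table. Origin at the centre of its underside. At its own (-40, -70) mm stands a square console, 56 x 56 mm, top 40 mm above the table, with the button's round well; a flat black display lies at (-55, 45) mm. Two steel fences stand on the plate round the corner at its +x, +y side.
- corner (a point): the inner corner where the inner faces of the two fences meet, at the height of the plate's top (reader's own (75, 85, 22) mm); axes as the reader's. The free plate lies on the -x, -y side of it. The seated carrier's centre is at (-25, -45, 0) mm from here.
- long_fence: long steel fence, 135 mm long, 15 mm thick, 18 mm high above the plate. It runs along the reader's y, from 15 mm beyond the corner (+y) to 120 mm before it (-y); its inner face, at the corner's x, looks to the reader's -x. Origin at the corner point, axes as the reader's.
- short_fence: short steel fence, 60 mm long, 15 mm thick, 18 mm high above the plate. It runs along the reader's x, from the corner 60 mm to -x; its inner face, at the corner's y, looks to the reader's -y. Origin at the corner point, axes as the reader's.
- button_top (a point): centre of the top of the round black push button, 15 mm across, in a round well 19 mm across in the console; unpressed its top lies 5 mm below the console's top (35 mm above the table).
- button (a joint): how far the button is pressed, m: 0 free, 0.005 fully down; it springs back. The spring needs 3 N to start and 5 N fully down; below that is a hard stop.
- stylus: metal stylus standing upright in its stand, 120 mm long: a stem 7 mm across and 45 mm long, then a round ringed handle 18 mm across and 75 mm long, whose flat shoulder rests on the stand. 60 g. Origin at the tip (lower end), own z up along the handle.
- stylus_tip (a point): the lower end of the stylus's stem (the same point as its origin).
- stand: white block 60 x 60 x 50 mm fixed to the table, with a vertical through hole 14 mm across in the middle of its top. Origin at the centre of its underside. With the stylus home the shoulder rests on the block's top and the tip is 5 mm above the table.
- carrier: loose aluminium vial carrier: block 90 (own x) x 50 (y) x 30 mm high; amid its top a lifting fin, 32 mm long (x), 12 mm thick (y), top 68 mm above the underside; capped vials at x = +31 and -31 mm, 18 mm across, tops 42 mm up. 0.26 to 0.44 kg; slides on the plate at 2 to 5 N, more if pressed down. Origin: centre of underside. Either end may go to the short fence.
- tape_roll: bystander: grey roll of tape, 60 mm across, 19 mm high, lying flat; origin at the centre of its underside
- syringe: bystander: clear plastic syringe without needle, lying along its own x, about 117 mm long (50 mm from its origin to +x, 67 mm to -x); origin at the centre of its underside
- jar: bystander: small amber glass jar, 52 mm across, 65 mm high; origin at the centre of its underside
- spray: bystander: white closed bottle, 56 mm across, 150 mm high; origin at the centre of its underside
- dish: bystander: steel bowl, 120 mm across, 40 mm high; origin at the centre of its underside

How it is judged:
By the outcome, as a careful person would: the job done as asked, in the order asked, and still so for the second after the job is handed in, while the arm keeps its last pose, push and grip.
It also fails if it takes over 64 s, if anything falls off the work surface, if the arm or the gripper's body presses on something with over 40 N, if the wrist force passes 120 N, or if a joint passes its speed limit or range.

## Robot

A 6-joint arm with a two-finger parallel gripper is mounted at the origin on the work surface. World frame = base frame: x ahead of the robot, y to its left, z up, the work surface at z = 0. Lengths are in mm, angles in degrees, forces in N, time in s.
With the tool pointing down it reaches from about 300 to 850 mm from the base axis. Payload 4.2 kg.
Tool frame: the origin (TCP) lies at the very end of the fingers, on their centre line; the grasp point (between the pads) lies 19 mm behind it; z points along the fingers, y is the direction in which the jaws open and shut (so a half turn about z gives the same grasp; the last joint's range is limited). The gripper opens to 91 mm and grips with 3 to 60 N. Pads are 32 mm wide; open, the fingers measure 118 mm over their backs; the gripper's body (76 mm by 178 mm) begins 60 mm behind the grasp point.
Start: joints at [63.083, 18.312, 89.639, -0, 72.044, -1.146], TCP at [250.006, 517.822, 213.976] pointing down, gripper open.
Joint ranges: [-177.97, 177.97], [-48.28, 115.42], [12.27, 149.76], [-77.06, 257.06], [2.81, 150.46], [-146.56, 146.56]. Speed limits (degrees/s): [147.25, 147.25, 180, 180, 180, 180].

## Interface

Orientations are given as [roll, pitch, yaw] about the fixed x, y, z axes, in that order (R = Rz(yaw) Ry(pitch) Rx(roll)).
In Python, from workcell import env gives the robot as it stands. The module is installed in compiled form; this text tells all that it offers.
- The arm moves only by the tool arm_command, never from a script. Its argument "targets" is a list of rows, each a list of 5 numbers: the closure, from 0 (fully open) to 1 (shut), then the shift along the tool's x, y, z each as a share of 50 cm, from -1 to 1, then the turn about the tool's z as a share of pi/4 rad, from -1 to 1. A call has 1 to 8 rows; each row is the pose to reach, as a shift and turn from the pose measured when the call began, along the tool's axes at that moment; what a row does not reach only later rows make up. A row lasts 1/12 s, in which the tool goes at most 41.7 mm and 7.16 degrees, less where a joint would pass 70% of its speed; a pose out of reach is approached as far as the arm can. A call with a number of a shift or a turn outside -1 to 1 is refused whole. A call with a gripper value outside its range is refused whole. The fingers move at their own pace and stop on an object; "squeeze" is the grip in N (left out, the last holds). Time passes only in rows, so rows that repeat a pose let the fingers close. It gives the time, the measured TCP pose, the force and the opening at its end, in the units of the state.
- env.state(): the state, without advancing time (a new reading comes with each control period).
- env.grab_frame(name): name is "scene" or "side" or "wrist"; returns the picture (384x512x3 uint8, red, green, blue); there is no depth.
- env.camera_params(name): a dict with "camera_matrix" (3x3 intrinsics, pixels), "dist_coeffs" ([k1, k2, p1, p2, k3] as OpenCV has them; the pictures are not rectified), "R" (3x3) and "t" (3): a world point X has camera coordinates R X + t; the wrist camera has in their place "hand_eye" (4x4, takes a point from camera to tool coordinates, whose origin is the TCP and whose axes are the flange's). Camera axes: x right, y down, z forward; pixel columns grow to the right and rows downward; lengths in mm; the calibration is good to about 2 mm. A picture is of the moment at which its call begins: read the wrist's pose just before it. camera_params takes no time and is no camera call.
- env.job_done(): hands the job in, once; it reports no verdict.
The state is a dict: "time_s": time; "qpos": joint angles; "qvel": joint speeds; "effort": joint torques, N m; "ee_pos": TCP position; "ee_rot": TCP orientation; "force": force on the tool from outside, world axes, zero at the start; "torque": the same for the moment, N m; "gripper_width": finger opening in mm.
Only numpy, scipy, OpenCV 4.12 (cv2) and the standard library are available. Lean on these libraries where they do the work, as an engineer would, in place of code of your own. Each camera call takes 0.05 s, during which the arm holds its last target.

## Working session

There is one attempt and no reset: what is moved stays moved. The work goes in short steps, Python scripts to look and compute and a tool call to move; the robot and the scene stay as the last step left them, time stands still between calls to the robot, and variables do not carry over. Pictures are saved under pics/ and viewed, and the job is handed in when it is done.

Besides the shell and the picture viewer there is one more tool, called after "Request:" as a command line: name --pt "numbers of a row" for each row, then --argument value for the rest. arm_command: Moves the arm, as the interface text tells. Shift numbers are shares of 50 cm and turn numbers shares of pi/4 rad, none past 1 either way. Its arguments: {"type":"object","properties":{"targets":{"type":"array"},"squeeze":{"type":"number"}},"required":["targets"]}

```bash
ls; mkdir -p pics; python3 - <<'E'
from workcell import env
import cv2,json
s=env.state()
print({k:s[k] for k in s})
for n in("scene","side","wrist"):
    p=env.camera_params(n); print(n,p)
    im=env.grab_frame(n); cv2.imwrite(f"pics/{n}0.png",im[:,:,::-1])
E
```

```text
pics
{'time_s': 0.0, 'qpos': array([ 6.30850753e+01,  1.83492229e+01,  8.97071214e+01, -1.27802090e-03,
        7.20419021e+01, -1.14687516e+00]), 'qvel': array([-0.06407944, -0.06825227, -0.02529767,  0.03642516, -0.01658593,
       -0.04257673]), 'effort': array([-2.85108035e-03, -4.12466955e+01, -2.31970721e+01,  7.23766373e-02,
        4.60231828e-02, -1.67241042e-04]), 'ee_pos': array([249.75520432, 517.3659957 , 213.13966162]), 'ee_rot': array([-1.79901749e+02, -7.51602495e-04,  1.54232345e+02]), 'force': array([-0.33455034,  0.85394563, -0.40159583]), 'torque': array([0.01109255, 0.00801353, 0.01040594]), 'gripper_width': 91.08165600373306}
scene {'camera_matrix': array([[397.69730873,   0.        , 251.59969819],
       [  0.        , 397.69730873, 196.63739666],
       [  0.        ,   0.        ,   1.        ]]), 'dist_coeffs': array([0.02885619, 0.        , 0.        , 0.        , 0.        ]), 'R': array([[ 0.54881006,  0.83588065, -0.01053796],
       [ 0.67727645, -0.45199464, -0.58051482],
       [-0.49000421,  0.31145526, -0.81418149]]), 't': array([-311.61139383, -32
[... 422 characters left out ...]
64, -0.58707726]]), 't': array([ 550.4562566 ,  121.56542662, 1252.84984924])}
wrist {'camera_matrix': array([[299.94215603,   0.        , 252.9525466 ],
       [  0.        , 299.94215603, 190.35973692],
       [  0.        ,   0.        ,   1.        ]]), 'dist_coeffs': array([-0.07695574,  0.        ,  0.        ,  0.        ,  0.        ]), 'hand_eye': array([[-4.79160052e-04, -9.60384400e-01, -2.78678264e-01,
         7.91221633e+01],
       [ 9.99999809e-01, -5.69258015e-04,  2.42381862e-04,
        -2.58325705e-01],
       [-3.91419594e-04, -2.78678094e-01,  9.60384489e-01,
        -1.71513688e+02],
       [ 0.00000000e+00,  0.00000000e+00,  0.00000000e+00,
         1.00000000e+00]])}
```

View pics/scene0.png

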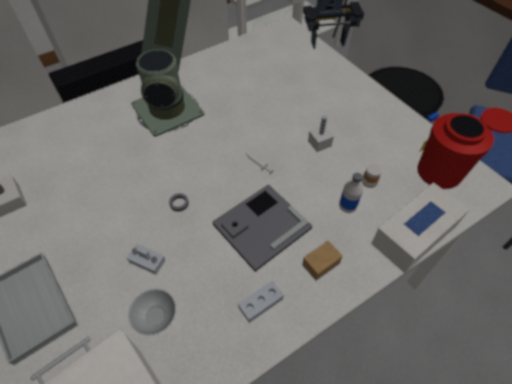

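View pics/side0.png

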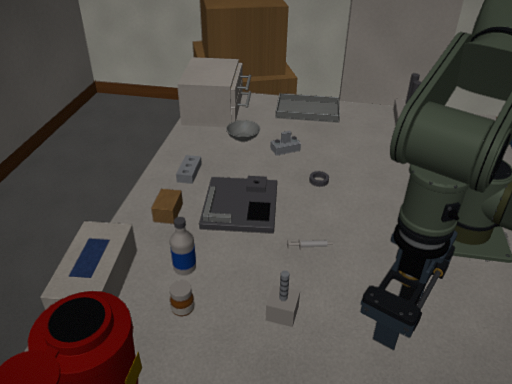

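View pics/wrist0.png

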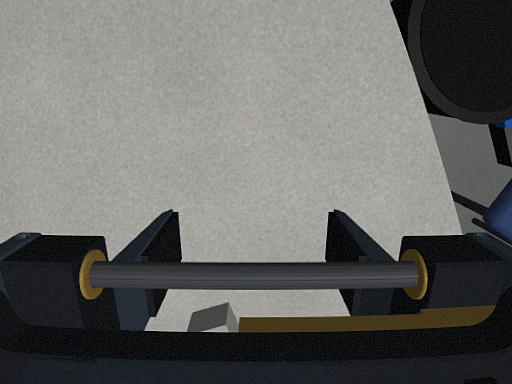

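The scene picture shows the stand with the stylus at (321,138), the reader at (262,226), the carrier at (146,258), the tape at (179,202), the syringe at (260,163), the spray at (352,192), the jar at (372,176) and the dish at (152,311). In the side picture the stylus is at (284,290) and the carrier at (286,144). The wrist view shows only bare table, with the edge of the stand at (215,318).

```bash
cat > h.py <<'E'
from workcell import env
import numpy as np, cv2
from scipy.spatial.transform import Rotation as Ro
def cam(n,s=None):
    p=env.camera_params(n)
    K,d=p["camera_matrix"],p["dist_coeffs"]
    if n!="wrist": return K,d,p["R"],p["t"]
    s=s or env.state()
    T=np.eye(4);T[:3,:3]=Ro.from_euler('xyz',s["ee_rot"],degrees=True).as_matrix();T[:3,3]=s["ee_pos"]
    T=np.linalg.inv(T@p["hand_eye"]); return K,d,T[:3,:3],T[:3,3]
def ray(c,px):
    K,d,R,t=c
    u=cv2.undistortPoints(np.array([[px]],float),K,d)[0,0]
    return -R.T@t, R.T@np.array([u[0],u[1],1.])
def onz(c,px,z):
    o,v=ray(c,px); return o+v*(z-o[2])/v[2]
def tri(c1,p1,c2,p2):
    o1,v1=ray(c1,p1);o2,v2=ray(c2,p2)
    v1/=np.linalg.norm(v1);v2/=np.linalg.norm(v2)
    a=np.linalg.lstsq(np.c_[v1,-v2],o2-o1,rcond=None)[0]
    A=o1+a[0]*v1;B=o2+a[1]*v2
    return (A+B)/2,np.linalg.norm(A-B)
def proj(c,X):
    K,d,R,t=c
    return cv2.projectPoints(np.atleast_2d(np.array(X,float)),cv2.Rodrigues(R)[0],t,K,d)[0][:,0]
def crop(im,x,y,w,h,f,name):
    cv2.imwrite("pics/"+name,cv2.resize(im[y:y+h,x:x+w],None,fx=f,fy=f,interpolation=cv2.INTER_CUBIC))
E
python3 - <<'E'
from h import *
a=cv2.imread("pics/scene0.png");b=cv2.imread("pics/side0.png")
crop(a,110,100,260,190,3,"s0a.png")
crop(b,170,110,180,130,4,"d0a.png")
crop(b,240,230,110,110,5,"d0b.png")
S=cam("scene");D=cam("side")
for n,p,q in [("styl",(323,119),(284,274)),("stand",(321,138),(283,295)),("carr fin",(150,250),(286,134)),("well",(235,225),(257,181)),("disp",(263,203),(259,211)),("tape",(179,202),(319,178)),("spray",(357,176),(180,223)),("jar",(373,170),(181,287)),("dish",(152,311),(243,131)),("syr",(260,163),(308,243))]:
    print(n,*[np.round(x,1) for x in tri(S,p,D,q)])
E
```

```text
styl [446.9 355.2 117.9] 1.6
stand [451.6 349.8  43. ] 9.9
carr fin [ 531.3 -307.5   64.5] 12.1
well [581.2 -67.6  38.2] 4.6
disp [554.2  48.7  22.8] 3.7
tape [ 402.9 -159.    11.4] 0.6
spray [694.2 269.9 143.6] 1.3
jar [664.  382.8  63. ] 0.4
dish [ 680.6 -371.6   28.9] 5.6
syr [410.2 136.2  10.1] 1.2
```

View pics/s0a.png

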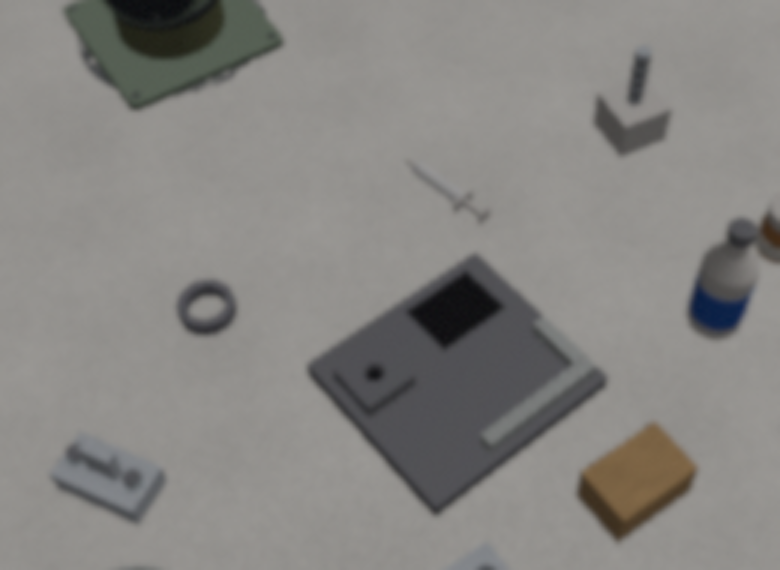

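View pics/d0a.png

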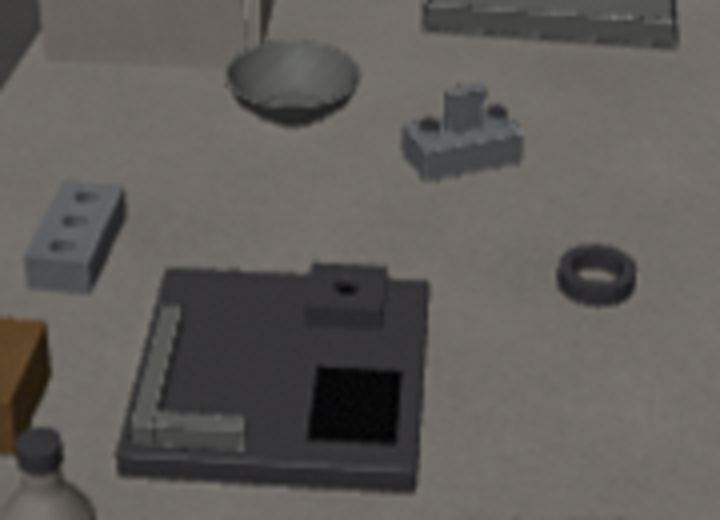

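View pics/d0b.png

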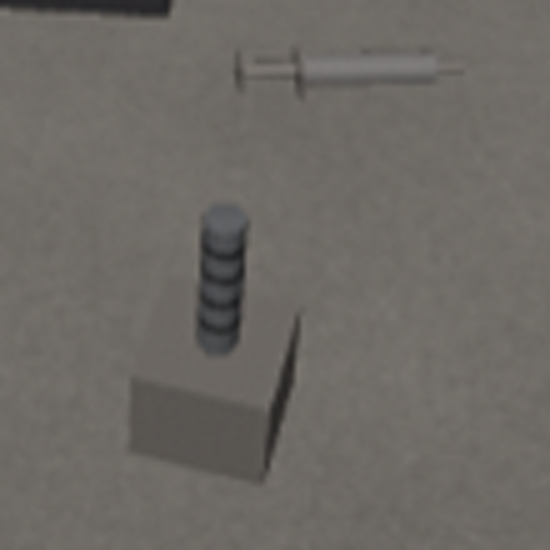

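The crops show the stylus upright in its stand (handle top at side (284.5,272)), the reader with the console and button well at scene (235,224), the steel L of fences with its corner at scene (304,221), and the carrier with its fin. Next I measure the reader's pose from its top corners and the stylus's from its handle top.

```bash
python3 - <<'E'
from h import *
S=cam("scene");D=cam("side")
f=lambda p:(p[0]/3+110-.33,p[1]/3+100-.33)
g=lambda p:(p[0]/4+170-.37,p[1]/4+110-.37)
# reader top corners, at z 22
for n,p,z in [("L",f((310,368)),22),("T",f((476,255)),22),("R",f((606,376)),22),("B",f((437,509)),22),("well",f((375,373)),40)]: print("sc",n,onz(S,p,z).round(1))
for n,p,z in [("TL",g((166,270)),22),("TR",g((429,282)),22),("BR",g((417,470)),22),("BL",g((118,458)),22),("well",g((346,287)),40)]: print("sd",n,onz(D,p,z).round(1))
h=lambda p:(p[0]/5+240-.4,p[1]/5+230-.4)
print("styl top",onz(D,h((225,213)),125).round(1),onz(S,f((643,50)),125).round(1))
print("styl base",onz(D,h((217,347)),50).round(1))
print("stand top corners", [onz(D,h(p),50).round(1) for p in [(132,378),(266,410),(300,312)]])
print("carrier fin top sd",onz(D,g((466,92)),68).round(1),"sc",onz(S,f((113,450)),68).round(1))
print("carrier corners sc",[onz(S,f(p),30).round(1) for p in [(55,468),(138,510),(164,472),(85,434)]])
print("carrier corners sd",[onz(D,g(p),30).round(1) for p in [(403,125),(426,158),(522,138)]])
E
```

```text
sc L [ 531.2 -111.2   22. ]
sc T [507.3 102.7  22. ]
sc R [698.5 123.6  22. ]
sc B [724.6 -90.6  22. ]
sc well [581.2 -66.5  40. ]
sd TL [722.2 -85.3  22. ]
sd TR [ 525.8 -108.1   22. ]
sd BR [503.  104.9  22. ]
sd BL [698.  130.4  22. ]
sd well [581.2 -64.8  40. ]
styl top [446.4 357.3 125. ] [443.7 359.8 125. ]
styl base [445.5 363.5  50. ]
stand top corners [array([478.4, 386.6,  50. ]), array([421., 393.,  50.]), array([412.7, 337.6,  50. ])]
carrier fin top sd [ 527.  -317.8   68. ] sc [ 535.2 -311.2   68. ]
carrier corners sc [array([ 499.4, -361.8,   30. ]), array([ 580. , -316.5,   30. ]), array([ 558.7, -280.4,   30. ]), array([ 482. , -324.5,   30. ])]
carrier corners sd [array([ 578.6, -318.9,   30. ]), array([ 552. , -270.2,   30. ]), array([ 478.2, -317.5,   30. ])]
```

The two views agree to about 5 mm: the reader's centre is near (615,8) with yaw about 6.4°, the stylus is near (445,359), and the carrier is near (530,-319) with yaw about 30°. I'll move above the stylus and look with the wrist camera.

Request:
arm_command --pt "0 -0.08 -0.02 0.01 0" --pt "0 -0.16 -0.04 0.02 0" --pt "0 -0.24 -0.06 0.026 0" --pt "0 -0.32 -0.075 0.026 0" --pt "0 -0.4 -0.095 0.026 0" --pt "0 -0.46 -0.108 0.026 0" --pt "0 -0.488 -0.115 0.026 0" --pt "0 -0.488 -0.115 0.026 0" --squeeze 40

```text
time_s: 0.82
ee_pos: [446.5, 357.7, 200.0]
ee_rot: [-179.9, 0.0, 154.0]
force: [-0.1, 0.2, -0.1]
gripper_width: 90.9
```

```bash
python3 - <<'E'
from h import *
s=env.state();print(s["time_s"],s["ee_pos"],s["ee_rot"],s["force"])
im=env.grab_frame("wrist")[:,:,::-1];cv2.imwrite("pics/w1.png",im)
W=cam("wrist",s)
print(proj(W,[[445,359,125],[445,360,50]]).round(0))
E
```

```text
0.8167 [446.54937655 357.66826796 199.99244822] [-1.79887164e+02  2.42735746e-02  1.54006443e+02] [-0.0988943   0.20790837 -0.11637831]
[[254. 197.]
 [255. 176.]]
```

View pics/w1.png

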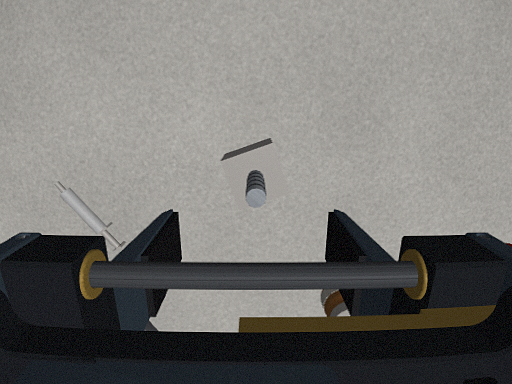

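The wrist view shows the stylus top at about (256,198), against a prediction of (254,197). I'll refine that and then descend.

```bash
python3 - <<'E'
from h import *
im=cv2.imread("pics/w1.png")
s=env.state();W=cam("wrist",s)
roi=im[150:230,220:300]
crop(im,210,130,100,90,7,"w1c.png")
hsv=cv2.cvtColor(roi,cv2.COLOR_BGR2HSV)
m=((roi[:,:,0].astype(int)-roi[:,:,2])>12).astype(np.uint8)
n,l,st,ce=cv2.connectedComponentsWithStats(m)
for i in range(1,n):
    if st[i,4]>40: print(st[i],ce[i]+[220,150])
for p in [(256,198),(256.5,199)]: 
    X=onz(W,p,125); R=Ro.from_euler('xyz',s["ee_rot"],degrees=True).as_matrix()
    print(X, R.T@(X-s["ee_pos"]))
E
```

```text
[445.2345507  361.36416677 125.        ] [ 0.73266341  2.42738976 74.99230722]
[446.23819151 361.35848941 125.        ] [-0.17246475  2.86105668 74.99054319]
```

View pics/w1c.png

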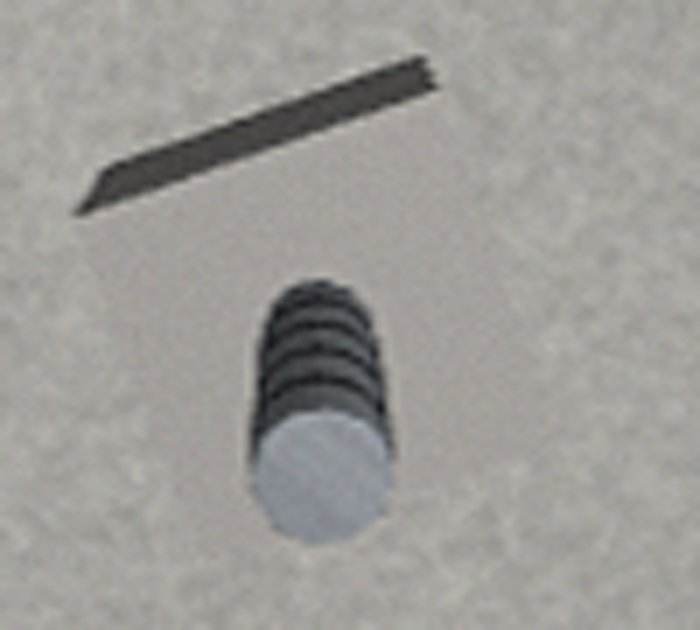

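Request:
arm_command --pt "0 0.002 0.0044 0.07 0" --pt "0 0.002 0.0044 0.14 0" --pt "0 0.002 0.0044 0.2 0" --pt "0 0.002 0.0044 0.23 0" --pt "0 0.002 0.0044 0.24 0" --pt "0 0.002 0.0044 0.24 0"

```text
time_s: 1.37
ee_pos: [443.0, 361.9, 78.8]
ee_rot: [-179.8, -0.2, 154.2]
force: [0.4, -0.3, 0.4]
gripper_width: 91.5
```

Request:
arm_command --pt "1 0 0 0 0" --pt "1 0 0 0 0" --pt "1 0 0 0 0" --pt "1 0 0 0 0" --pt "1 0 0 0 0" --pt "1 0 0 0 0" --pt "1 0 0 0 0" --pt "1 0 0 0 0" --squeeze 40

```text
time_s: 2.03
ee_pos: [443.1, 361.8, 78.9]
ee_rot: [-179.8, -0.2, 154.2]
force: [1.4, 0.4, -0.4]
gripper_width: 40.6
```

Request:
arm_command --pt "1 0 0 0 0" --pt "1 0 0 0 0" --pt "1 0 0 0 0" --pt "1 0 0 0 0" --pt "1 0 0 0 0" --pt "1 0 0 0 0" --pt "1 0 0 0 0" --pt "1 0 0 0 0"

```text
time_s: 2.7
ee_pos: [443.1, 361.8, 78.9]
ee_rot: [-179.8, -0.2, 154.2]
force: [0.0, 0.9, -0.7]
gripper_width: 17.6
```

```bash
python3 - <<'E'
from h import *
s=env.state();print(s["time_s"],s["ee_pos"],s["ee_rot"],s["force"],s["torque"],s["gripper_width"])
im=env.grab_frame("wrist")[:,:,::-1];cv2.imwrite("pics/w2.png",im)
b=env.grab_frame("side")[:,:,::-1];crop(b,230,190,140,130,5,"d2.png")
E
```

```text
2.7 [443.07406156 361.78816159  78.88379168] [-1.79758024e+02 -1.59662371e-01  1.54166057e+02] [ 0.02485661  0.90076971 -0.68610825] [-0.01846053 -0.08361915  0.02626464] 17.555688465000372
```

View pics/w2.png

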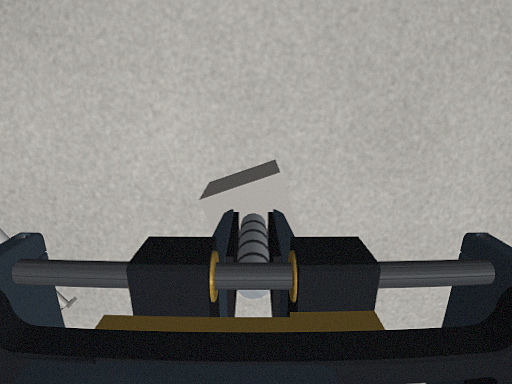

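View pics/d2.png

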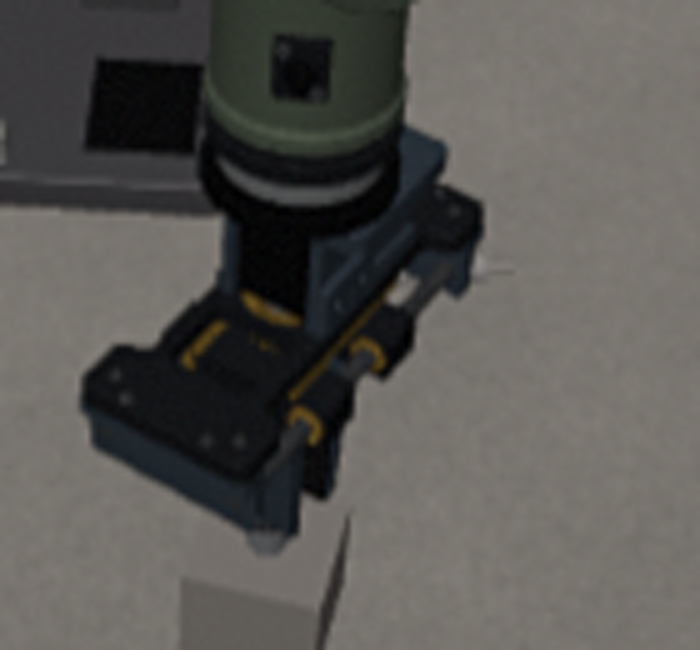

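The stylus is gripped: the handle is centred between the pads at column 254 and the opening is 17.6 mm. I'll lift it straight up.

Request:
arm_command --pt "1 0 0 -0.03 0" --pt "1 0 0 -0.08 0" --pt "1 0 0 -0.14 0" --pt "1 0 0 -0.18 0" --pt "1 0 0 -0.2 0" --pt "1 0 0 -0.2 0"

```text
time_s: 3.3
ee_pos: [444.5, 362.9, 181.2]
ee_rot: [180.0, -0.0, 154.2]
force: [1.0, 0.1, -0.6]
gripper_width: 17.6
```

```bash
python3 - <<'E'
from h import *
s=env.state();print(s["time_s"],s["ee_pos"],s["ee_rot"],s["force"],s["gripper_width"])
im=env.grab_frame("wrist")[:,:,::-1];cv2.imwrite("pics/w3.png",im)
a=env.grab_frame("scene")[:,:,::-1];crop(a,270,60,110,110,5,"s3.png")
b=env.grab_frame("side")[:,:,::-1];crop(b,230,190,140,130,5,"d3.png")
R=Ro.from_euler('xyz',s["ee_rot"],degrees=True).as_matrix()
print(R.T@(np.array([582,-66,s["ee_pos"][2]])-s["ee_pos"]))
E
```

```text
3.3 [444.52064706 362.89807591 181.23449649] [ 1.79983863e+02 -3.85938214e-02  1.54164544e+02] [ 0.9815456   0.12792637 -0.59739333] 17.628946928430967
[-3.10646822e+02 -3.26117454e+02 -3.01095225e-01]
```

View pics/s3.png

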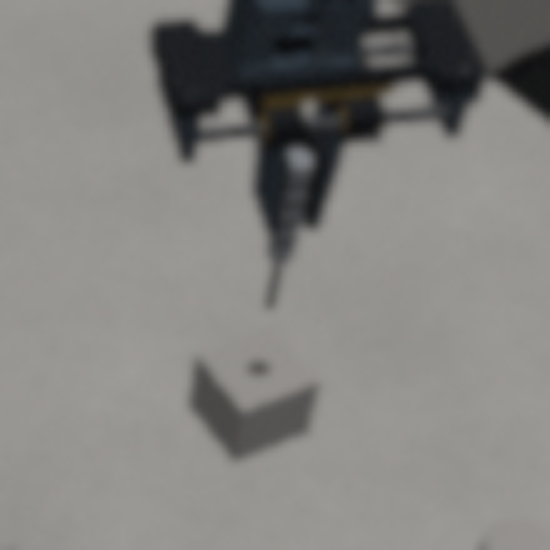

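View pics/d3.png

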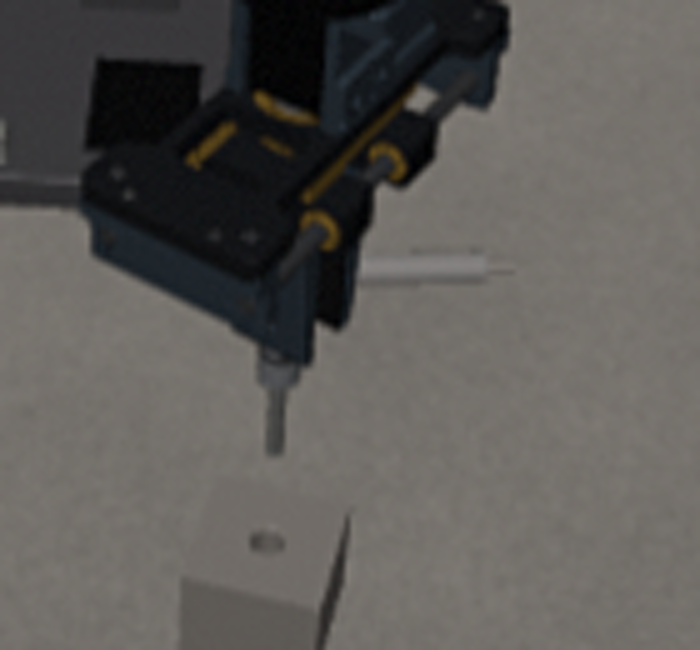

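The stylus hangs straight. The tip is at scene (323.4,121.0) and side (284.6,280.4), and the stand hole at scene (321.2,133.2) and side (282.8,298.0). I'll triangulate both.

```bash
python3 - <<'E'
from h import *
S=cam("scene");D=cam("side");s=env.state()
R=Ro.from_euler('xyz',s["ee_rot"],degrees=True).as_matrix()
T,e=tri(S,(323.4,121.0),D,(284.6,280.4));print("tip",T,e,R.T@(T-s["ee_pos"]))
print("hole",tri(S,(321.2,133.2),D,(282.8,298)),onz(S,(321.2,133.2),50),onz(D,(282.8,298),50))
print("finger line check: TCP proj",proj(S,[s["ee_pos"]]),proj(D,[s["ee_pos"]]))
E
```

```text
tip [444.64737442 360.56444008 104.76899356] 0.8669826455925566 [-2.44196001  0.62371599 72.48684168]
hole (array([445.63545922, 360.34758147,  49.98757261]), np.float64(1.5284590060533476)) [444.82969079 360.18680437  50.        ] [446.27703229 360.86762034  50.        ]
finger line check: TCP proj [[326.55613335 103.3019843 ]] [[287.47614779 255.37825669]]
```

```bash
cat > d.py <<'E'
from h import *
import sys
# usage: d.py x y z yaw : target TCP -> shares
s=env.state();R=Ro.from_euler('xyz',s["ee_rot"],degrees=True).as_matrix()
t=np.array([float(a) for a in sys.argv[1:4]])
print("t %.2f"%s["time_s"],s["ee_pos"].round(2),s["ee_rot"].round(2),"F",s["force"].round(2),"T",s["torque"].round(3),"w",s["gripper_width"].round(1))
print("shares",(R.T@(t-s["ee_pos"])/500).round(4), "turn",round(-((float(sys.argv[4])-s["ee_rot"][2]+180)%360-180)/45,4) if len(sys.argv)>4 else "")
E
python3 - <<'E'
from h import *
s=env.state();R=Ro.from_euler('xyz',s["ee_rot"],degrees=True).as_matrix()
off=R@np.array([-2.4,.6,0]);print(off, np.array([582,-66,0])-off)
E
python3 d.py 584.1 -67.5 170 154.2
```

```text
[ 2.4215481  -0.50586983 -0.01416044] [ 5.79578452e+02 -6.54941302e+01  1.41604422e-02]Traceback (most recent call last):
  File "d.py", line 6, in <module>
    print("t %.2f"%s["time_s"],s["ee_pos"].round(2),s["ee_rot"].round(2),"F",s["force"].round(2),"T",s["torque"].round(3),"w",s["gripper_width"].round(1))
                                                                                                                              ^^^^^^^^^^^^^^^^^^^^^^^^
AttributeError: 'float' object has no attribute 'round'
```

```bash
sed -i 's/s\["gripper_width"\].round(1)/round(s["gripper_width"],1)/' d.py
python3 d.py 579.5 -65.5 170 154.2
```

```text
t 3.45 [442.67 361.39 177.27] [-179.6    -0.24  154.16] F [-0.28  0.52 -0.71] T [ 0.049 -0.019  0.009] w 17.6
shares [-0.6184 -0.6491  0.0165] turn -0.0008
```

Request:
arm_command --pt "1 -0.04 -0.04 0 0" --pt "1 -0.1 -0.1 0 0" --pt "1 -0.155 -0.16 0 0" --pt "1 -0.21 -0.22 0 0" --pt "1 -0.265 -0.28 0 0" --pt "1 -0.32 -0.335 0 0" --pt "1 -0.375 -0.395 0 0" --pt "1 -0.42 -0.44 0 0"

```text
time_s: 4.12
ee_pos: [535.1, 68.9, 176.0]
ee_rot: [-179.5, -0.4, 154.1]
force: [1.0, 0.5, -0.2]
gripper_width: 17.5
```

```bash
python3 d.py 579.5 -65.5 165 154.2
```

```text
t 4.12 [535.05  68.93 176.  ] [-179.45   -0.4   154.1 ] F [ 1.05  0.53 -0.22] T [ 0.015 -0.009 -0.022] w 17.5
shares [-0.1975 -0.2028  0.0226] turn -0.0021
```

Request:
arm_command --pt "1 -0.05 -0.05 0.01 0" --pt "1 -0.1 -0.1 0.02 0" --pt "1 -0.15 -0.155 0.023 0" --pt "1 -0.185 -0.19 0.023 0" --pt "1 -0.197 -0.203 0.023 0" --pt "1 -0.197 -0.203 0.023 0" --pt "1 -0.197 -0.203 0.023 0"

```text
time_s: 4.7
ee_pos: [578.3, -64.8, 163.5]
ee_rot: [-179.4, -0.6, 154.1]
force: [0.7, 0.3, -0.4]
gripper_width: 17.6
```

```bash
python3 - <<'E'
from h import *
s=env.state();print(s["time_s"],s["ee_pos"],s["ee_rot"],s["force"],s["gripper_width"])
im=env.grab_frame("wrist")[:,:,::-1];cv2.imwrite("pics/w4.png",im)
a=env.grab_frame("scene")[:,:,::-1];cv2.imwrite("pics/scene4.png",a);crop(a,190,150,110,100,6,"s4.png")
b=env.grab_frame("side")[:,:,::-1];cv2.imwrite("pics/side4.png",b);crop(b,210,130,110,100,6,"d4.png")
s=env.state();print(s["ee_pos"])
E
```

```text
4.7 [578.30936212 -64.81692887 163.48082622] [-179.44620984   -0.5796707   154.06164173] [ 0.65385561  0.34327081 -0.44429421] 17.571520502518787
[578.63589752 -63.83604486 164.54310799]
```

View pics/w4.png

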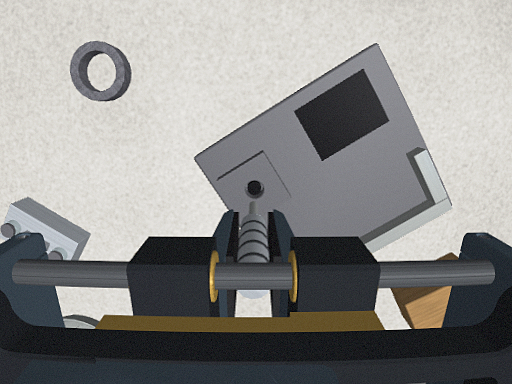

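View pics/s4.png

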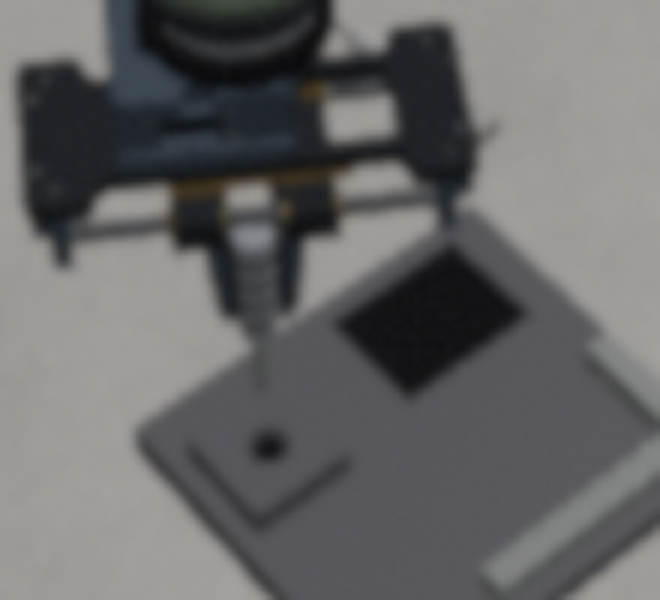

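View pics/d4.png

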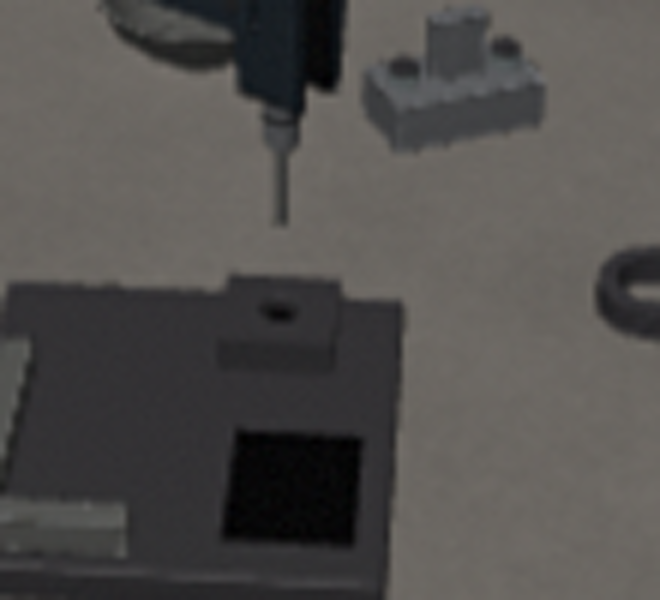

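The tip is at scene (233.1,214.9) and side (256.4,167.1). The well is at scene (234.4,224.1), side (256.0,181.5) and wrist (254.5,188).

```bash
python3 - <<'E'
from h import *
S=cam("scene");D=cam("side");s=env.state()
R=Ro.from_euler('xyz',s["ee_rot"],degrees=True).as_matrix()
T,e=tri(S,(233.1,214.9),D,(256.4,167.1));print("tip",T,e,R.T@(T-s["ee_pos"]))
print("well",tri(S,(234.4,224.1),D,(256,181.5)),onz(S,(234.4,224.1),39),onz(D,(256,181.5),39))
import copy
s2=dict(s);s2["ee_pos"]=np.array([578.3,-64.8,163.5]);s2["ee_rot"]=np.array([-179.45,-.58,154.06])
W=cam("wrist",s2)
for p in [(254.5,188)]: print(onz(W,p,38))
# reader from wrist: corners at z=22
for n,p in [("L",(194,158)),("T",(378,43)),("R",(452,205))]: print(n,onz(W,p,22).round(1))
im=cv2.imread("pics/w4.png");crop(im,180,30,290,230,2.7,"w4c.png")
E
```

```text
tip [580.80799281 -68.05982148  88.12066256] 1.5503209871657493 [-4.40849057 -2.13980108 76.41292375]
well (array([581.15502414, -66.66158913,  38.67027512]), np.float64(1.6002513127757807)) [580.50423869 -66.99540248  39.        ] [581.68621385 -65.49677748  39.        ]
[581.3050764  -66.03921023  38.        ]
L [ 527.6 -111.3   22. ]
T [505.3 105.5  22. ]
R [700.9 125.4  22. ]
```

View pics/w4c.png

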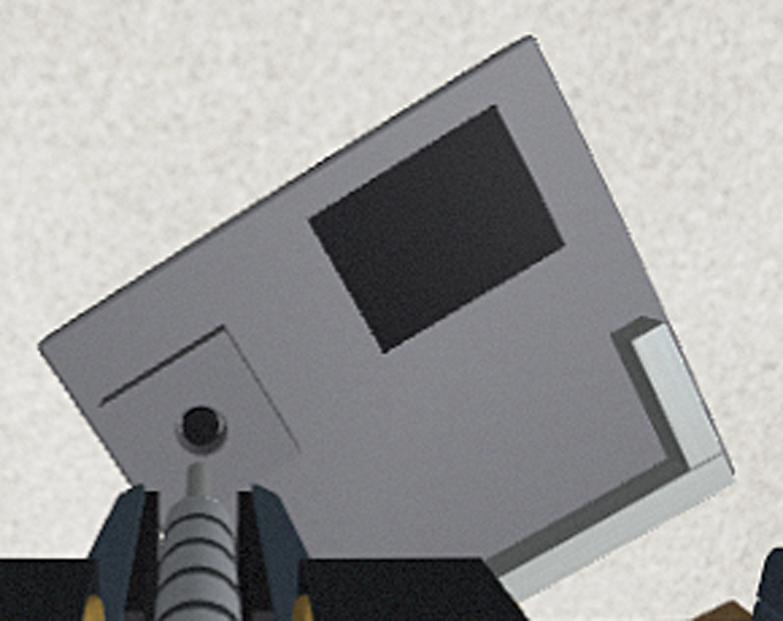

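Request:
arm_command --pt "1 0.001 0.0034 0.03 0" --pt "1 0.001 0.0034 0.06 0" --pt "1 0.001 0.0034 0.085 0" --pt "1 0.001 0.0034 0.1 0" --pt "1 0.001 0.0034 0.1 0" --pt "1 0.001 0.0034 0.1 0" --squeeze 55

```text
time_s: 5.35
ee_pos: [578.3, -61.6, 114.6]
ee_rot: [-179.5, -0.5, 154.3]
force: [0.4, -0.5, -0.8]
gripper_width: 16.9
```

```bash
python3 - <<'E'
from h import *
s=env.state();print(s["time_s"],s["ee_pos"],s["ee_rot"],s["force"],s["gripper_width"])
a=env.grab_frame("scene")[:,:,::-1];crop(a,200,180,80,70,8,"s5.png")
b=env.grab_frame("side")[:,:,::-1];crop(b,220,150,80,70,8,"d5.png")
s=env.state();print(s["ee_pos"],s["force"])
E
```

```text
5.35 [578.2764269  -61.58612046 114.6450869 ] [-179.46066172   -0.47615142  154.26493635] [ 0.35093267 -0.52343261 -0.81220622] 16.868527843071423
[578.97117205 -62.05509532 115.45878717] [ 0.05773128 -0.05102403 -0.98614348]
```

View pics/s5.png

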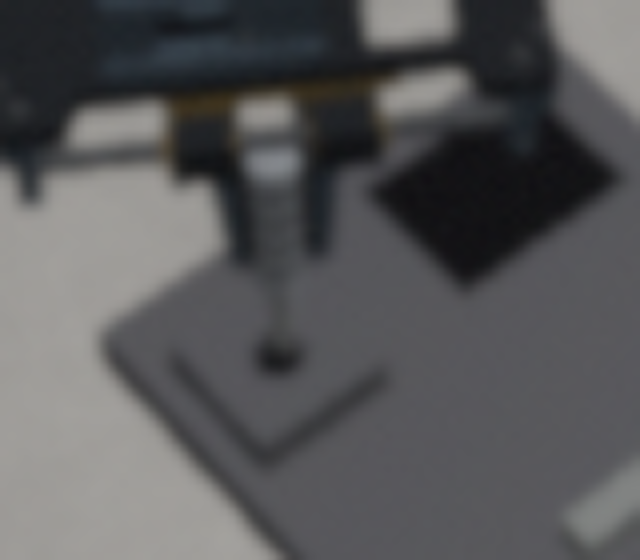

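View pics/d5.png

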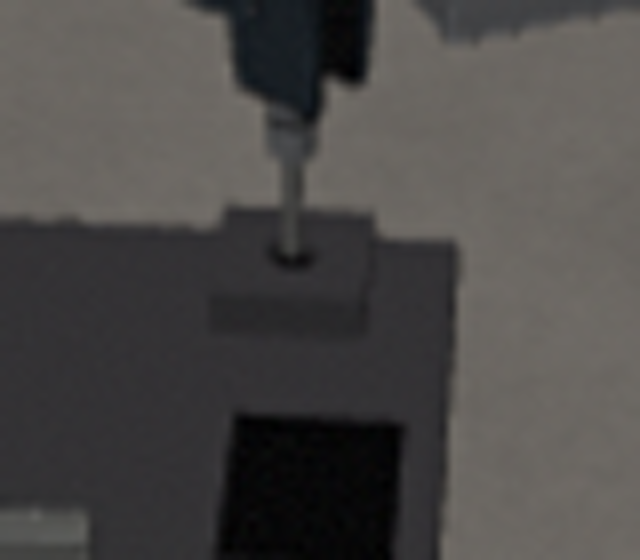

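In both views the tip sits just above the centre of the well. I'll press down in small steps.

Request:
arm_command --pt "1 0 0 0.006 0" --pt "1 0 0 0.012 0" --pt "1 0 0 0.016 0" --pt "1 0 0 0.016 0"

```text
time_s: 5.78
ee_pos: [579.3, -62.1, 107.7]
ee_rot: [-179.5, -0.3, 154.2]
force: [0.4, 0.4, 2.3]
gripper_width: 17.3
```

Request:
arm_command --pt "1 0 0 0.004 0" --pt "1 0 0 0.008 0" --pt "1 0 0 0.01 0" --pt "1 0 0 0.01 0"

```text
time_s: 6.12
ee_pos: [579.5, -62.2, 103.7]
ee_rot: [-179.5, -0.3, 154.2]
force: [-0.8, 0.4, 7.5]
gripper_width: 17.1
```

Request:
arm_command --pt "1 0 0 0.004 0" --pt "1 0 0 0.007 0" --pt "1 0 0 0.007 0" --pt "1 0 0 0.007 0"

```text
time_s: 6.45
ee_pos: [579.9, -62.2, 103.3]
ee_rot: [-179.6, -0.1, 154.2]
force: [-4.6, 0.8, 19.4]
gripper_width: 16.8
```

The force rose to 19 N while the tool moved only 0.4 mm, so the button is on its hard stop, 5 mm below the touch height. I'll hold briefly and then lift.

Request:
arm_command --pt "1 0 0 0.006 0" --pt "1 0 0 0.006 0" --pt "1 0 0 0.006 0" --pt "1 0 0 0.0 0" --pt "1 0 0 -0.03 0" --pt "1 0 0 -0.08 0" --pt "1 0 0 -0.12 0" --pt "1 0 0 -0.12 0"

```text
time_s: 7.12
ee_pos: [582.6, -62.3, 167.0]
ee_rot: [-179.7, 0.3, 154.2]
force: [0.9, 0.0, 0.1]
gripper_width: 17.3
```

```bash
python3 - <<'E'
from h import *
a=env.grab_frame("scene")[:,:,::-1];crop(a,190,150,110,100,6,"s6.png")
b=env.grab_frame("side")[:,:,::-1];crop(b,210,130,110,100,6,"d6.png")
E
python3 d.py 443.2 361.3 165 154.2
```

```text
t 7.22 [580.16 -61.98 163.13] [-1.7959e+02 -1.2000e-01  1.5421e+02] F [-0.67  0.47 -1.11] T [ 0.021 -0.017 -0.003] w 17.4
shares [ 0.6149  0.6431 -0.0071] turn 0.0003
```

View pics/s6.png

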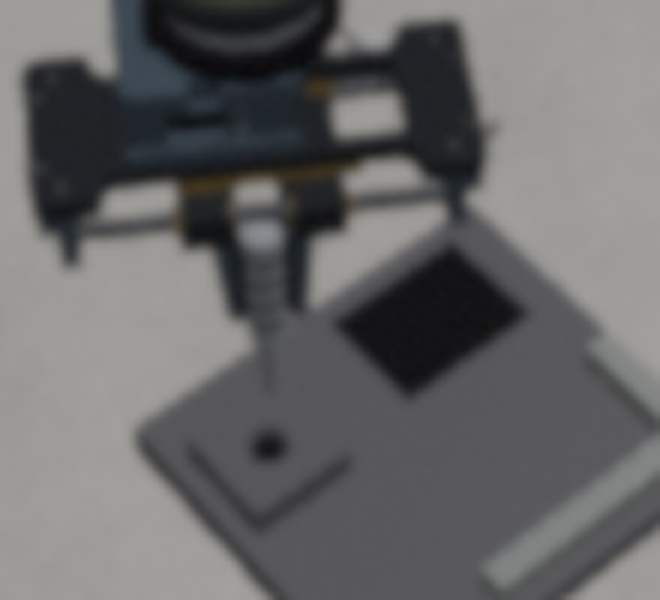

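View pics/d6.png

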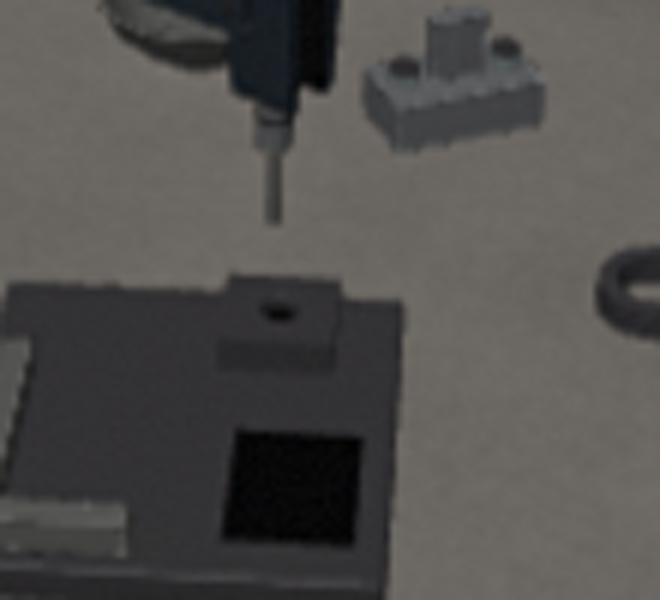

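The stylus is still straight in the grip and the tip is clear of the well. I'm carrying it back to the stand.

Request:
arm_command --pt "1 0.03 0.03 -0.01 0" --pt "1 0.085 0.09 -0.02 0" --pt "1 0.14 0.15 -0.025 0" --pt "1 0.195 0.205 -0.025 0" --pt "1 0.25 0.265 -0.025 0" --pt "1 0.305 0.32 -0.025 0" --pt "1 0.36 0.38 -0.025 0" --pt "1 0.41 0.43 -0.025 0"

```text
time_s: 7.88
ee_pos: [487.2, 222.5, 172.4]
ee_rot: [-179.5, -0.3, 154.2]
force: [1.3, 0.3, -0.8]
gripper_width: 17.3
```

```bash
python3 d.py 443.2 361.3 165 154.2
```

```text
t 7.88 [487.16 222.53 172.44] [-179.45   -0.26  154.23] F [ 1.25  0.33 -0.81] T [-0.001 -0.009  0.038] w 17.3
shares [0.1998 0.2119 0.0138] turn 0.0007
```

Request:
arm_command --pt "1 0.05 0.053 0.0 0" --pt "1 0.1 0.106 0.0 0" --pt "1 0.15 0.16 0.0 0" --pt "1 0.185 0.196 0.005 0" --pt "1 0.2 0.212 0.013 0" --pt "1 0.2 0.212 0.013 0" --pt "1 0.2 0.212 0.013 0" --pt "1 0.2 0.212 0.013 0"

```text
time_s: 8.55
ee_pos: [443.3, 359.8, 164.6]
ee_rot: [-179.3, -0.3, 154.2]
force: [-0.4, 0.3, -1.0]
gripper_width: 17.2
```

```bash
python3 - <<'E'
from h import *
a=env.grab_frame("scene")[:,:,::-1];crop(a,270,70,100,90,7,"s7.png")
b=env.grab_frame("side")[:,:,::-1];crop(b,235,220,110,100,6,"d7.png")
E
python3 d.py 443.2 361.3 165 154.2
```

```text
t 8.65 [443.69 359.91 165.27] [-179.42   -0.25  154.12] F [-0.35 -0.52  0.54] T [-0.016 -0.034 -0.04 ] w 17.2
shares [0.0021 0.0021 0.0005] turn -0.0017
```

View pics/s7.png

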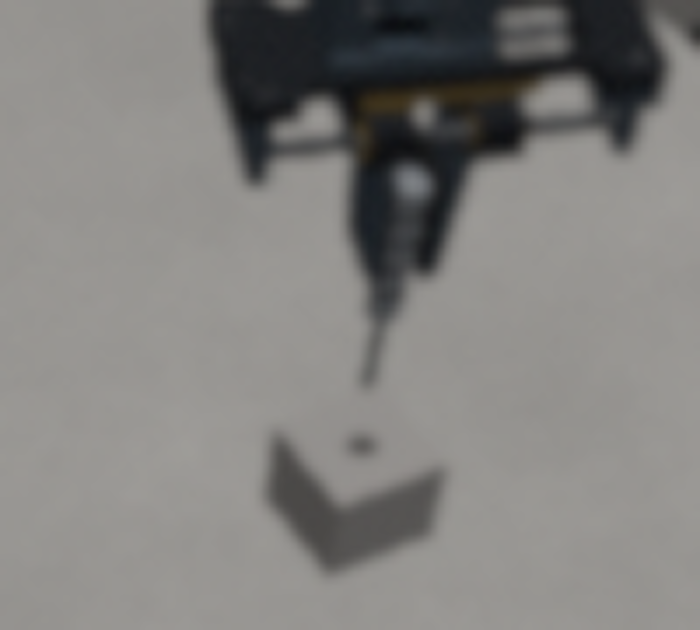

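View pics/d7.png

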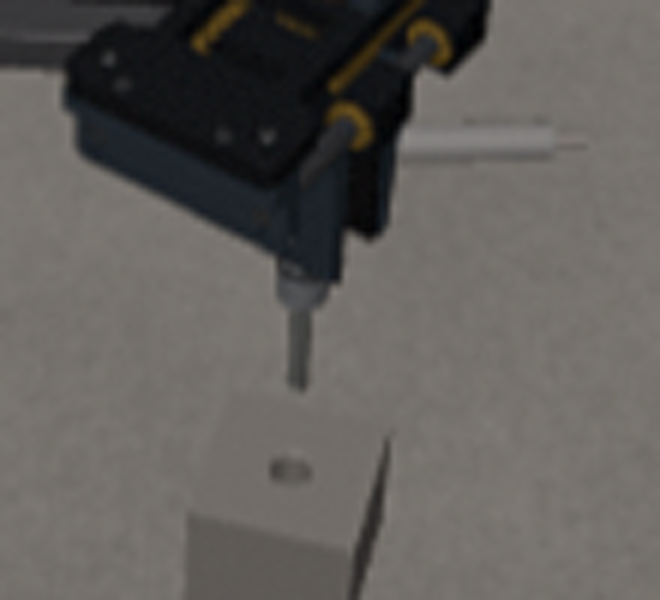

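The tip is at scene (322.0,124.7) and side (284.3,284.4). The hole is at scene (321.1,133.1) and side (283.1,298.1).

```bash
python3 - <<'E'
from h import *
S=cam("scene");D=cam("side");s=env.state()
R=Ro.from_euler('xyz',s["ee_rot"],degrees=True).as_matrix()
T,e=tri(S,(322,124.7),D,(284.3,284.4));H,e2=tri(S,(321.1,133.1),D,(283.1,298.1));print("tip",T,e,"hole",H,e2,"d",H-T,R.T@(H-T),s["ee_pos"])
E
```

```text
tip [444.6698401  357.66685836  89.71928588] 1.4593584186301591 hole [444.99499156 360.43152469  49.88855805] 1.4833595250406482 d [  0.32515146   2.76466633 -39.83072783] [ 0.7384337   3.03525505 39.80550119] [443.68882848 359.91274353 165.27048009]
```

Request:
arm_command --pt "1 0.002 0.005 0.02 0" --pt "1 0.002 0.005 0.045 0" --pt "1 0.002 0.005 0.06 0" --pt "1 0.002 0.005 0.06 0" --pt "1 0.002 0.005 0.06 0"

```text
time_s: 9.07
ee_pos: [443.6, 361.8, 134.7]
ee_rot: [-179.3, -0.3, 154.1]
force: [-0.4, 0.6, -0.8]
gripper_width: 17.1
```

```bash
python3 - <<'E'
from h import *
a=env.grab_frame("scene")[:,:,::-1];crop(a,290,90,70,60,10,"s8.png")
b=env.grab_frame("side")[:,:,::-1];crop(b,250,250,70,60,10,"d8.png")
E
python3 d.py 443.2 361.8 79 154.2
```

```text
t 9.17 [444.03 362.48 135.68] [-179.47   -0.23  154.11] F [0.87 0.38 0.07] T [-0.031  0.006 -0.033] w 17.1
shares [ 0.0005 -0.0009  0.1134] turn -0.002
```

View pics/s8.png

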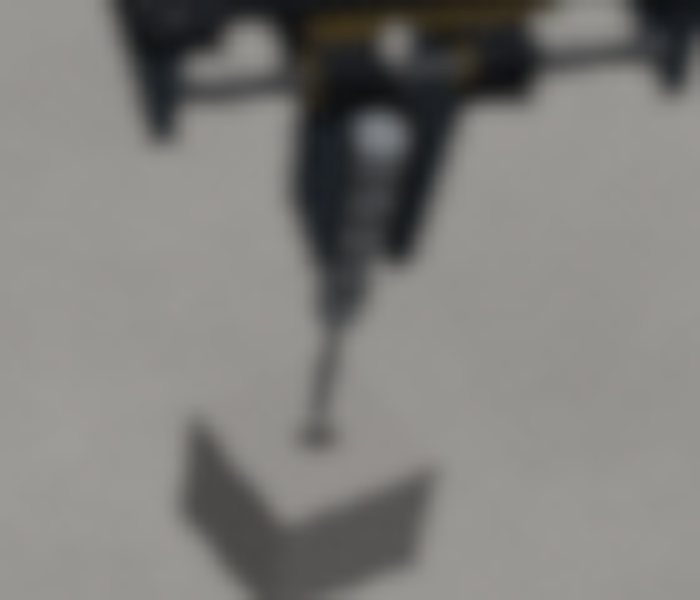

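View pics/d8.png

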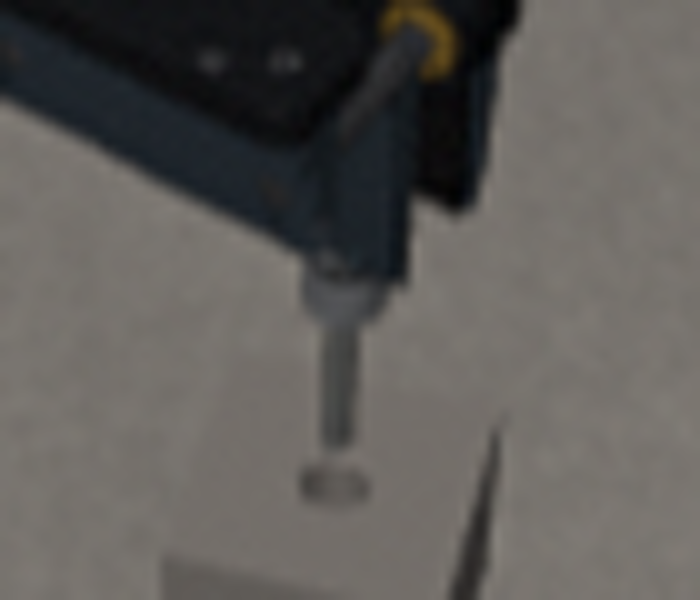

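The tip is directly above the hole in both views. I'll lower it in stages and watch the force.

Request:
arm_command --pt "1 0 0 0.015 0" --pt "1 0 0 0.035 0" --pt "1 0 0 0.05 0" --pt "1 0 0 0.05 0"

```text
time_s: 9.5
ee_pos: [442.6, 361.4, 108.4]
ee_rot: [-179.2, -0.3, 154.1]
force: [-0.6, 0.3, -0.5]
gripper_width: 17.7
```

Request:
arm_command --pt "1 0 0 0.02 0" --pt "1 0 0 0.04 0" --pt "1 0 0 0.05 0" --pt "1 0 0 0.05 0" --pt "1 0 0 0.05 0"

```text
time_s: 9.92
ee_pos: [442.2, 361.0, 82.9]
ee_rot: [-179.2, -0.4, 154.1]
force: [-0.4, 0.9, 0.2]
gripper_width: 16.5
```

Request:
arm_command --pt "1 0 0 0.005 0" --pt "1 0 0 0.01 0" --pt "1 0 0 0.01 0" --pt "1 0 0 0.01 0"

```text
time_s: 10.25
ee_pos: [442.6, 361.3, 78.8]
ee_rot: [-179.3, -0.3, 154.1]
force: [0.5, -0.0, 4.4]
gripper_width: 16.9
```

The shoulder touched down at 78.8, against 78.9 when I grasped it, with 4 N of contact. I'll open the gripper and rise.

Request:
arm_command --pt "0.4 0 0 0 0" --pt "0.4 0 0 0 0" --pt "0.4 0 0 0 0" --pt "0.4 0 0 0 0" --pt "0.4 0 0 0 0" --pt "0.4 0 0 0 0"

```text
time_s: 10.75
ee_pos: [442.5, 361.3, 78.6]
ee_rot: [-179.3, -0.3, 154.1]
force: [-0.1, 0.1, -0.5]
gripper_width: 53.4
```

Request:
arm_command --pt "0.4 0 0 -0.01 0" --pt "0.4 0 0 -0.04 0" --pt "0.4 0 0 -0.1 0" --pt "0.4 0 0 -0.18 0" --pt "0.3 0 0 -0.24 0" --pt "0.3 0 0 -0.27 0" --pt "0.3 0 0 -0.27 0"

```text
time_s: 11.33
ee_pos: [445.8, 364.0, 218.5]
ee_rot: [-179.8, -0.1, 154.1]
force: [0.1, 0.3, -0.7]
gripper_width: 63.8
```

```bash
python3 - <<'E'
from h import *
im=env.grab_frame("wrist")[:,:,::-1];cv2.imwrite("pics/w9.png",im)
b=env.grab_frame("side")[:,:,::-1];crop(b,240,210,110,110,6,"d9.png")
E
python3 d.py 530 -319 200 30
```

```text
t 11.43 [443.8  362.38 213.72] [-179.29   -0.31  154.12] F [-0.43 -0.15  0.18] T [-0.013 -0.008  0.045] w 63.7
shares [-0.7501 -1.1504  0.0376] turn 2.7582
```

View pics/w9.png

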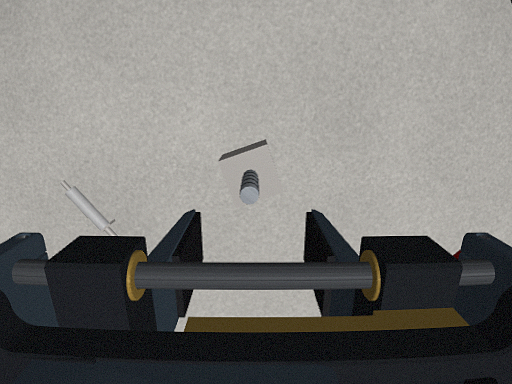

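View pics/d9.png

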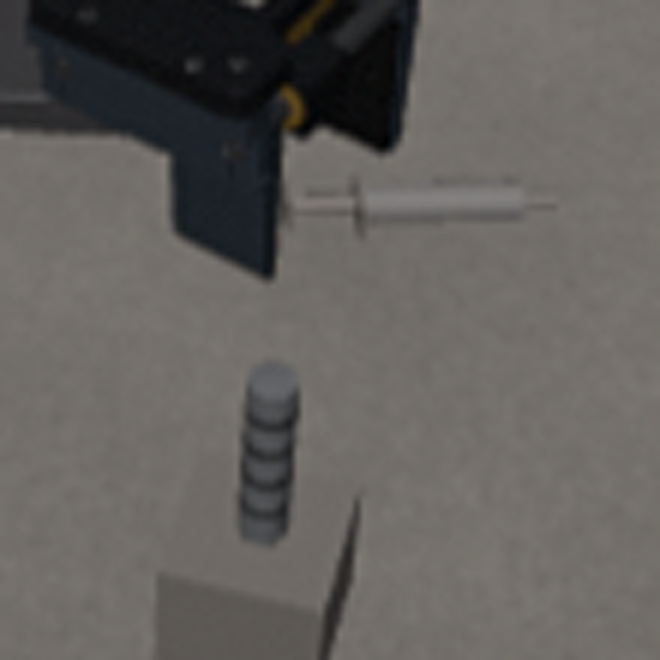

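The stylus is standing upright with its shoulder on the stand, as at the start. On the way to the carrier I'll pass over the reader to measure the fences with the wrist camera.

Request:
arm_command --pt "0.3 -0.04 -0.03 0 0.08" --pt "0.3 -0.1 -0.075 0 0.2" --pt "0.3 -0.165 -0.12 0 0.33" --pt "0.3 -0.23 -0.165 0 0.46" --pt "0.3 -0.295 -0.21 0 0.59" --pt "0.3 -0.36 -0.26 0 0.72" --pt "0.3 -0.425 -0.305 0 0.85" --pt "0.3 -0.485 -0.35 0 0.97"

```text
time_s: 12.1
ee_pos: [585.3, 96.9, 212.2]
ee_rot: [-179.0, 0.2, 110.2]
force: [-0.4, 0.7, -0.3]
gripper_width: 63.7
```

```bash
python3 d.py 640 0 200 96.4
```

```text
t 12.10 [585.26  96.88 212.17] [-179.04    0.22  110.17] F [-0.43  0.73 -0.26] T [-0.037  0.007 -0.   ] w 63.7
shares [-0.2195  0.0364  0.0246] turn 0.306
```

Request:
arm_command --pt "0.3 -0.06 0.01 0.01 0.08" --pt "0.3 -0.12 0.02 0.02 0.18" --pt "0.3 -0.18 0.03 0.025 0.28" --pt "0.3 -0.21 0.036 0.025 0.306" --pt "0.3 -0.2195 0.036 0.025 0.306" --pt "0.3 -0.2195 0.036 0.025 0.306" --pt "0.3 -0.2195 0.036 0.025 0.306" --pt "0.3 -0.2195 0.036 0.025 0.306"

```text
time_s: 12.77
ee_pos: [639.1, 1.5, 199.9]
ee_rot: [-179.1, 0.4, 96.5]
force: [0.0, -0.0, -0.4]
gripper_width: 63.9
```

```bash
python3 - <<'E'
from h import *
import pickle
s0=env.state()
im=env.grab_frame("wrist")[:,:,::-1];cv2.imwrite("pics/w10.png",im)
s1=env.state(); im2=env.grab_frame("wrist")[:,:,::-1];s2=env.state()
pickle.dump([s0,s1,s2],open("w10.pkl","wb"))
for s in(s0,s1,s2):print(s["ee_pos"],s["ee_rot"])
crop(im,200,20,150,210,3.5,"w10c.png")
crop(im,110,20,250,210,3,"w10d.png")
E
```

```text
[639.08014216   1.5448581  199.87023234] [-179.09159348    0.40478749   96.53148683]
[639.17565353   1.54582333 200.08466154] [-179.11593418    0.41574455   96.53405992]
[639.28845047   1.42037289 200.17301015] [-179.13144098    0.42568553   96.52521767]
```

View pics/w10.png

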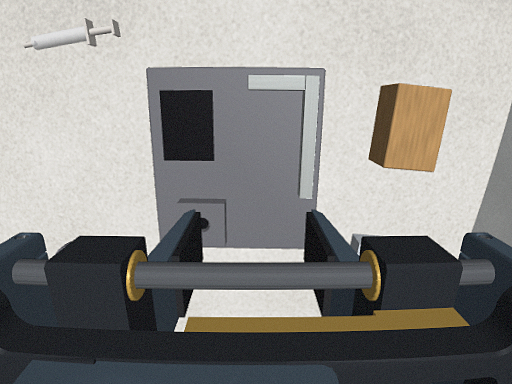

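View pics/w10d.png

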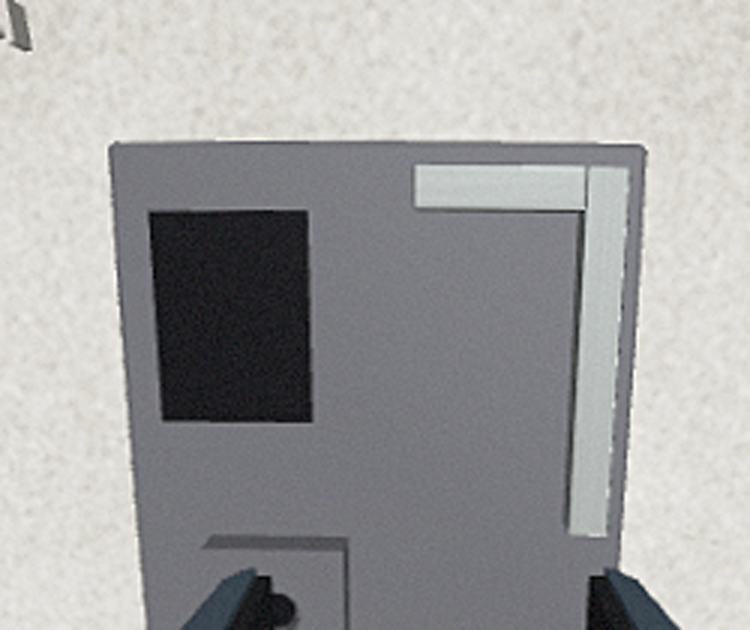

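The picture shows the reader almost square in view, with the fence L's corner at about (304,88) and the display at (161–214, 90–160). I'll fit lines to the display and fence masks.

```bash
python3 - <<'E'
from h import *
import pickle
s=pickle.load(open("w10.pkl","rb"))[0];W=cam("wrist",s)
im=cv2.imread("pics/w10.png");g=cv2.cvtColor(im,cv2.COLOR_BGR2GRAY)
# display
m=(g<60).astype(np.uint8);m[:, :150]=0;m[:,225:]=0;m[:80]=0;m[175:]=0
c=max(cv2.findContours(m,cv2.RETR_EXTERNAL,cv2.CHAIN_APPROX_NONE)[0],key=cv2.contourArea)[:,0]
P=np.array([onz(W,p,22) for p in c.astype(float)])[:,:2]
r=cv2.minAreaRect(P.astype(np.float32));print("display",r)
# fences
m=((g>150)).astype(np.uint8);roi=np.zeros_like(m);roi[70:203,245:323]=1;m*=roi
n,l,st,ce=cv2.connectedComponentsWithStats(m);i=1+np.argmax(st[1:,4]);print(st[i])
m=(l==i).astype(np.uint8);cv2.imwrite("pics/m10.png",m*255)
def sub(vals,a,b): pass
def line(pts):
    P=np.array([onz(W,p,40)[:2] for p in pts]);v=cv2.fitLine(P.astype(np.float32),cv2.DIST_HUBER,0,.01,.01).ravel()
    return v
# inner face edge of long fence: leftmost col for rows 105..190 ; outer: rightmost
rows=range(100,192)
inn=[(np.flatnonzero(m[r])[0]-.5,r) for r in rows];out=[(np.flatnonzero(m[r])[-1]+.5,r) for r in rows]
cols=range(254,298)
ins=[(q,np.flatnonzero(m[:,q])[-1]+.5) for q in cols];ous=[(q,np.flatnonzero(m[:,q])[0]-.5) for q in cols]
L={}
for nme,p in [("long in",inn),("long out",out),("short in",ins),("short out",ous)]:
    v=line(p);L[nme]=v;a=np.degrees(np.arctan2(v[1],v[0]));print(nme,"dir",round(a,2),"pt",v[2:])
def X(a,b):
    A=np.c_[a[:2],-b[:2]];k=np.linalg.solve(A,b[2:]-a[2:]);return a[2:]+k[0]*a[:2]
print("corner in",X(L["long in"],L["short in"]),"corner out",X(L["long out"],L["short out"]))
E
```

```text
display ((554.4146118164062, 45.57781982421875), (59.66358947753906, 79.8564453125), 5.8443427085876465)
[ 248   75   72  124 2434]
long in dir -84.19 pt [686.5562   38.73957]
long out dir -84.18 pt [700.39056   43.885784]
short in dir 4.95 pt [647.47     96.34057]
short out dir 6.69 pt [644.77     110.620674]
corner in [680.4022   99.19084] corner out [693.0073  116.27585]
```

Display and long fence agree on a reader yaw of 5.83°. The corner comes out at (680,99), against (679.7,98.6) from the display, so the seated carrier centre is about (659.7,51.7). Next is the carrier.

```bash
python3 d.py 530 -319 200 30
```

```text
t 12.87 [639.29   1.42 200.17] [-179.13    0.43   96.53] F [1.01 0.38 0.75] T [-0.063  0.046 -0.028] w 63.9
shares [-0.6118 -0.2899  0.0093] turn 1.4783
```

Request:
arm_command --pt "0.3 -0.04 -0.02 0 0.08" --pt "0.3 -0.11 -0.05 0 0.2" --pt "0.3 -0.18 -0.085 0 0.33" --pt "0.3 -0.25 -0.12 0 0.46" --pt "0.3 -0.32 -0.15 0 0.59" --pt "0.3 -0.39 -0.185 0 0.72" --pt "0.3 -0.46 -0.22 0 0.85" --pt "0.3 -0.52 -0.25 0 0.97"

```text
time_s: 13.53
ee_pos: [543.7, -272.2, 204.6]
ee_rot: [-179.7, 0.9, 52.7]
force: [-0.1, 0.5, 0.1]
gripper_width: 63.8
```

```bash
python3 d.py 530 -319 200 30
```

```text
t 13.53 [ 543.72 -272.21  204.65] [-179.72    0.92   52.66] F [-0.09  0.49  0.12] T [-0.076  0.09   0.021] w 63.8
shares [-0.0909  0.035   0.0106] turn 0.5035
```

Request:
arm_command --pt "0.3 -0.03 0.01 0.01 0.13" --pt "0.3 -0.06 0.025 0.01 0.26" --pt "0.3 -0.08 0.035 0.01 0.39" --pt "0.3 -0.091 0.035 0.01 0.5" --pt "0.3 -0.091 0.035 0.01 0.5035" --pt "0.3 -0.091 0.035 0.01 0.5035" --pt "0.3 -0.091 0.035 0.01 0.5035" --pt "0.3 -0.091 0.035 0.01 0.5035"

```text
time_s: 14.2
ee_pos: [530.3, -318.1, 200.5]
ee_rot: [179.9, 0.9, 30.1]
force: [1.1, 0.3, -0.3]
gripper_width: 64.0
```

```bash
python3 - <<'E'
from h import *
import pickle
s0=env.state();pickle.dump(s0,open("w11.pkl","wb"))
im=env.grab_frame("wrist")[:,:,::-1];cv2.imwrite("pics/w11.png",im)
print(s0["ee_pos"],s0["ee_rot"]);crop(im,180,110,150,130,5,"w11c.png")
E
```

```text
[ 530.29363498 -318.11178713  200.48671758] [179.90394237   0.94070021  30.14020058]
```

View pics/w11.png

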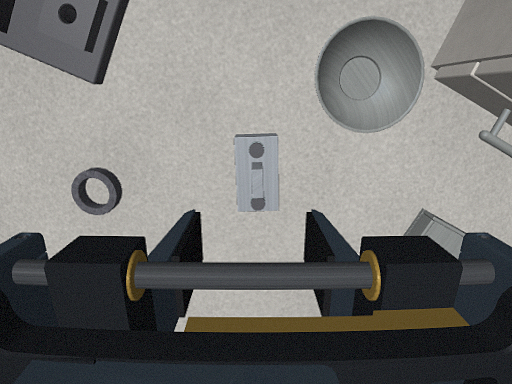

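View pics/w11c.png

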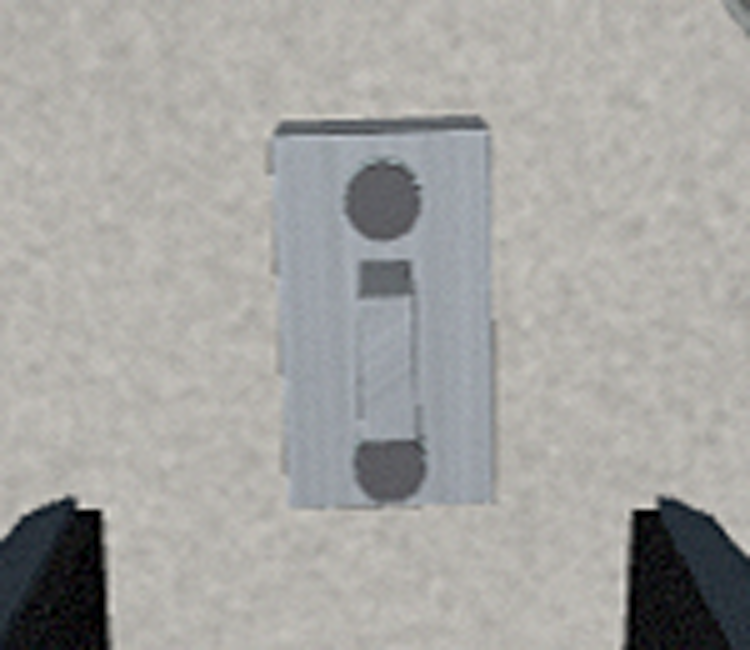

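The carrier's top-face corners are at crop (275,136), (490,130), (492,501) and (290,507), and the fin top is centred at about (257,183.2).

```bash
python3 - <<'E'
from h import *
import pickle
s=pickle.load(open("w11.pkl","rb"));W=cam("wrist",s)
f=lambda p:(p[0]/5+180-.4,p[1]/5+110-.4)
C=np.array([onz(W,f(p),30) for p in [(275,136),(490,130),(492,501),(290,507)]])
print(C.round(1),"ctr",C.mean(0))
for a,b in[(0,3),(1,2),(0,1),(3,2)]:
    d=C[a]-C[b];print(np.linalg.norm(d).round(1),np.degrees(np.arctan2(d[1],d[0])).round(2))
print("fin",onz(W,(257,183.2),68))
im=cv2.imread("pics/w11.png")
hsv=cv2.cvtColor(im,cv2.COLOR_BGR2HSV);m=((hsv[:,:,0]>95)&(hsv[:,:,0]<130)&(hsv[:,:,1]>18)&(hsv[:,:,2]>110)).astype(np.uint8)
roi=np.zeros_like(m);roi[125:220,225:290]=1;m*=roi
m=cv2.morphologyEx(m,cv2.MORPH_CLOSE,np.ones((5,5)))
c=max(cv2.findContours(m,0,cv2.CHAIN_APPROX_NONE)[0],key=cv2.contourArea)[:,0]
P=np.array([onz(W,p,30)[:2] for p in c.astype(float)]);print(cv2.minAreaRect(P.astype(np.float32)))
E
python3 d.py 530 -319 190 30
```

```text
[[ 554.5 -280.3   30. ]
 [ 580.  -321.6   30. ]
 [ 504.1 -368.7   30. ]
 [ 478.2 -327.    30. ]] ctr [ 529.19182107 -324.40092665   30.        ]
89.5 31.45
89.3 31.77
48.6 121.71
49.1 121.88
fin [ 529.12240335 -323.80618359   68.        ]
((530.1334838867188, -323.10089111328125), (91.97361755371094, 48.145179748535156), 31.422313690185547)
t 14.25 [ 530.27 -318.24  200.44] [179.9    0.94  30.12] F [ 0.13 -1.   -0.67] T [-0.072  0.129 -0.015] w 63.9
shares [-0.0009  0.001   0.0209] turn 0.0026
```

```bash
python3 d.py 529.3 -324 100 31.6;python3 d.py 529.3 -324 37 31.6
```

```text
t 14.25 [ 530.27 -318.24  200.44] [179.9    0.94  30.12] F [ 0.13 -1.   -0.67] T [-0.072  0.129 -0.015] w 63.9
shares [-0.0042  0.0086  0.201 ] turn -0.033
t 14.25 [ 530.27 -318.24  200.44] [179.9    0.94  30.12] F [ 0.13 -1.   -0.67] T [-0.072  0.129 -0.015] w 63.9
shares [-0.0021  0.0084  0.327 ] turn -0.033
```

Request:
arm_command --pt "0.3 -0.004 0.0086 0.04 -0.033" --pt "0.3 -0.004 0.0086 0.1 -0.033" --pt "0.3 -0.004 0.0086 0.15 -0.033" --pt "0.3 -0.004 0.0086 0.185 -0.033" --pt "0.3 -0.004 0.0086 0.2 -0.033" --pt "0.3 -0.004 0.0086 0.2 -0.033" --pt "0.3 -0.004 0.0086 0.2 -0.033"

```text
time_s: 14.83
ee_pos: [529.9, -323.9, 101.0]
ee_rot: [179.9, 0.9, 31.6]
force: [0.4, -0.8, -0.5]
gripper_width: 63.6
```

```bash
python3 - <<'E'
from h import *
s=env.state();W=cam("wrist",s)
im=env.grab_frame("wrist")[:,:,::-1];cv2.imwrite("pics/w12.png",im);crop(im,170,110,180,150,4.4,"w12c.png")
s=env.state();print(s["ee_pos"],s["ee_rot"])
print(proj(W,[[529.3,-324,68]]))
E
python3 d.py 529.3 -324 37 31.6
```

```text
[ 530.34194024 -324.26939034  101.79128602] [179.80198421   0.88481665  31.63116565]
[[252.73346427 215.74541652]]
t 14.88 [ 530.34 -324.27  101.79] [179.8    0.88  31.63] F [ 0.15 -0.8   0.34] T [-0.096  0.131  0.022] w 63.9
shares [ 0.0005 -0.002   0.1296] turn 0.0007
```

View pics/w12c.png

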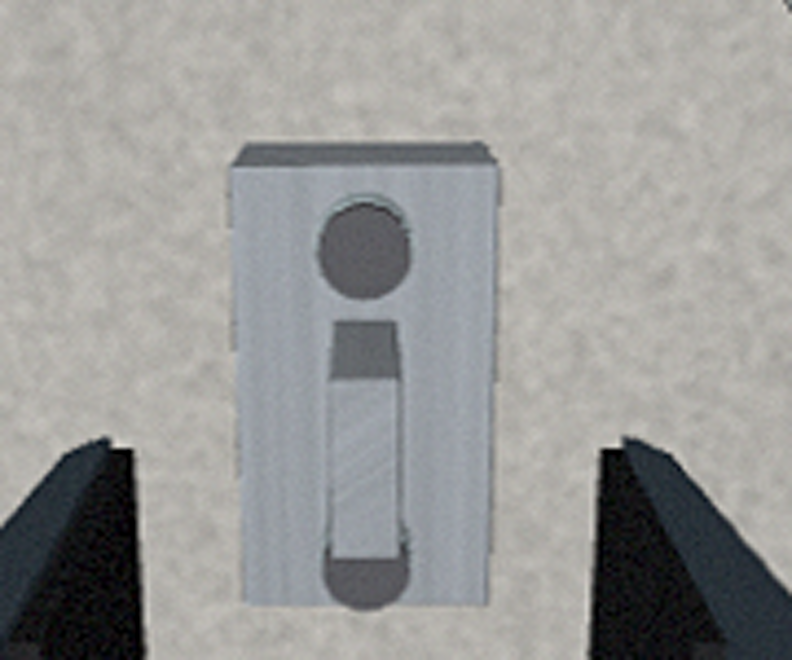

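The fin top's centre is at (252.6,216.2) against a predicted (252.7,215.7), and it is square to the jaws. I'll descend and grip.

Request:
arm_command --pt "0.3 0.0 -0.001 0.04 0" --pt "0.3 0.0005 -0.002 0.08 0" --pt "0.3 0.0005 -0.002 0.11 0" --pt "0.3 0.0005 -0.002 0.128 0" --pt "0.3 0.0005 -0.002 0.128 0" --pt "0.3 0.0005 -0.002 0.128 0"

```text
time_s: 15.38
ee_pos: [530.0, -324.3, 38.7]
ee_rot: [179.7, 0.8, 31.6]
force: [0.3, 0.0, 0.1]
gripper_width: 63.9
```

Request:
arm_command --pt "1 0 0 0 0" --pt "1 0 0 0 0" --pt "1 0 0 0 0" --pt "1 0 0 0 0" --pt "1 0 0 0 0" --pt "1 0 0 0 0" --pt "1 0 0 0 0" --pt "1 0 0 0 0" --squeeze 40

```text
time_s: 16.05
ee_pos: [530.0, -324.3, 38.7]
ee_rot: [179.7, 0.8, 31.6]
force: [-0.6, 0.6, -0.0]
gripper_width: 13.5
```

Request:
arm_command --pt "1 0 0 0 0" --pt "1 0 0 0 0" --pt "1 0 0 0 0" --pt "1 0 0 0 0" --pt "1 0 0 0 0" --pt "1 0 0 0 0"

```text
time_s: 16.55
ee_pos: [529.9, -324.3, 38.7]
ee_rot: [179.7, 0.8, 31.6]
force: [0.4, 0.4, 0.6]
gripper_width: 11.9
```

```bash
python3 d.py 529.3 -324 37 31.6
```

```text
t 16.55 [ 529.93 -324.28   38.72] [179.73   0.85  31.63] F [0.37 0.36 0.55] T [0.065 0.156 0.008] w 11.9
shares [-0.0007 -0.0012  0.0035] turn 0.0008
```

Gripped, with an opening of 11.9 mm. I'll lift.

Request:
arm_command --pt "1 0 0 -0.02 0" --pt "1 0 0 -0.06 0" --pt "1 0 0 -0.11 0" --pt "1 0 0 -0.15 0" --pt "1 0 0 -0.17 0" --pt "1 0 0 -0.17 0" --pt "1 0 0 -0.17 0"

```text
time_s: 17.13
ee_pos: [530.5, -323.1, 123.5]
ee_rot: [179.7, 0.9, 31.6]
force: [1.1, -0.1, -2.6]
gripper_width: 11.8
```

```bash
python3 d.py 649 38.5 120 95.83
python3 - <<'E'
from h import *
im=env.grab_frame("wrist")[:,:,::-1];cv2.imwrite("pics/w13.png",im)
b=env.grab_frame("side")[:,:,::-1];crop(b,230,70,120,100,6,"d13.png")
E
```

```text
t 17.13 [ 530.51 -323.13  123.51] [179.75   0.86  31.64] F [ 1.1  -0.09 -2.63] T [-0.04   0.168  0.017] w 11.8
shares [ 0.5812 -0.4915 -0.0038] turn -1.4265
```

View pics/d13.png

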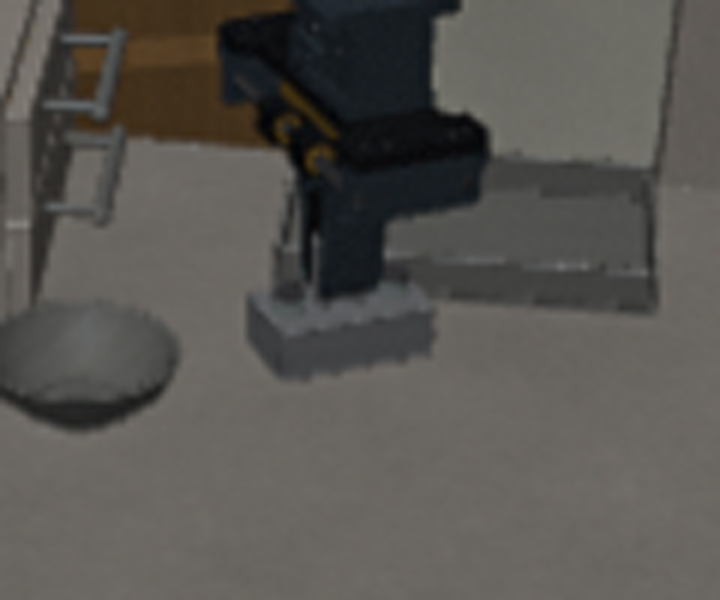

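View pics/w13.png

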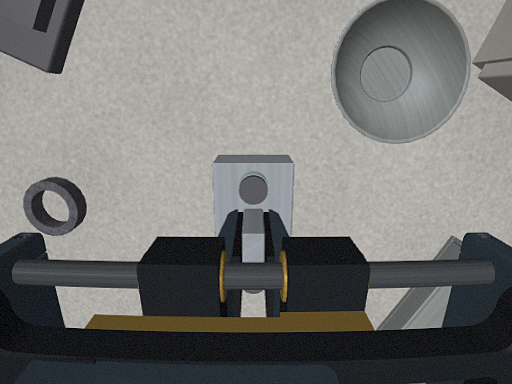

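The carrier is held level, about 85 mm up. I'm carrying it to the reader.

Request:
arm_command --pt "1 0.03 -0.025 0 -0.08" --pt "1 0.07 -0.06 0 -0.18" --pt "1 0.115 -0.098 0 -0.29" --pt "1 0.165 -0.14 0 -0.41" --pt "1 0.215 -0.182 0 -0.53" --pt "1 0.265 -0.224 0 -0.65" --pt "1 0.315 -0.266 0 -0.77" --pt "1 0.36 -0.305 0 -0.88"

```text
time_s: 17.9
ee_pos: [602.5, -96.4, 117.1]
ee_rot: [-179.3, 0.8, 71.5]
force: [0.7, -0.2, -2.5]
gripper_width: 11.8
```

```bash
python3 d.py 647 36 115 95.83
```

```text
t 17.90 [602.47 -96.44 117.07] [-179.3     0.79   71.52] F [ 0.69 -0.16 -2.51] T [-0.079  0.028 -0.04 ] w 11.8
shares [0.2795 0.0005 0.0003] turn -0.5402
```

Request:
arm_command --pt "1 0.05 0 0 -0.1" --pt "1 0.105 0 0 -0.22" --pt "1 0.165 0 0 -0.34" --pt "1 0.22 0 0 -0.45" --pt "1 0.26 0 0 -0.52" --pt "1 0.2795 0 0 -0.54" --pt "1 0.2795 0 0 -0.54" --pt "1 0.2795 0 0 -0.54"

```text
time_s: 18.57
ee_pos: [646.0, 35.6, 114.0]
ee_rot: [-178.9, 0.5, 95.8]
force: [-0.6, -0.2, -2.3]
gripper_width: 11.6
```

```bash
python3 d.py 647 36 75 95.83
python3 - <<'E'
from h import *
im=env.grab_frame("wrist")[:,:,::-1];cv2.imwrite("pics/w14.png",im)
b=env.grab_frame("side")[:,:,::-1];crop(b,170,120,130,110,6,"d14.png")
s=env.state();print(s["ee_pos"],s["ee_rot"])
E
```

```text
t 18.57 [645.96  35.61 113.97] [-178.88    0.47   95.8 ] F [-0.6  -0.17 -2.27] T [-0.114  0.11   0.015] w 11.6
shares [0.0012 0.0037 0.0779] turn -0.0007
[646.05899156  34.69561094 114.60787488] [-178.94026357    0.46558438   95.71686577]
```

View pics/d14.png

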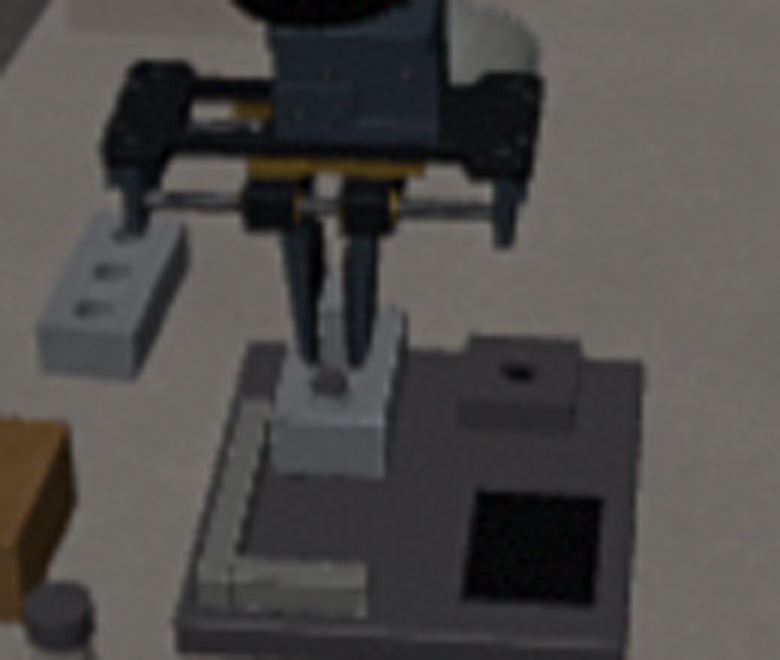

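View pics/w14.png

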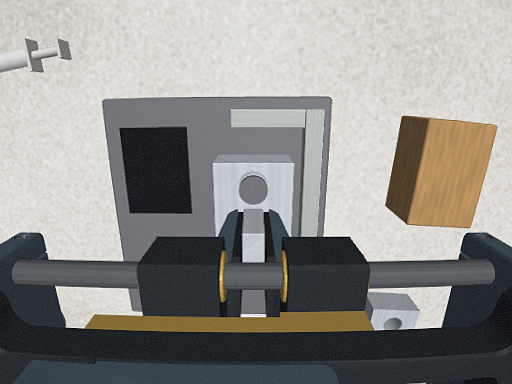

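The carrier hangs over the free plate, about 15 mm clear of both fences. I'm lowering it.

Request:
arm_command --pt "1 0 0.002 0.03 0" --pt "1 0 0.002 0.06 0" --pt "1 0 0.002 0.085 0" --pt "1 0 0.002 0.096 0" --pt "1 0 0.002 0.096 0" --pt "1 0 0.002 0.096 0"

```text
time_s: 19.17
ee_pos: [646.3, 33.4, 66.9]
ee_rot: [-178.9, 0.5, 95.6]
force: [0.1, -0.4, -2.7]
gripper_width: 12.0
```

Request:
arm_command --pt "1 0 0 0.004 0" --pt "1 0 0 0.008 0" --pt "1 0 0 0.01 0" --pt "1 0 0 0.01 0"

```text
time_s: 19.5
ee_pos: [646.1, 33.4, 62.0]
ee_rot: [-179.0, 0.5, 95.6]
force: [-0.2, -0.9, -2.9]
gripper_width: 11.7
```

Request:
arm_command --pt "1 0 0 0.003 0" --pt "1 0 0 0.005 0" --pt "1 0 0 0.005 0" --pt "1 0 0 0.005 0"

```text
time_s: 19.83
ee_pos: [646.4, 33.5, 61.2]
ee_rot: [-179.0, 0.5, 95.7]
force: [-2.5, 1.4, 5.2]
gripper_width: 11.8
```

It has touched down at 61.2, against an expected 60.7. I'll open slightly so the carrier settles flat, check, and regrip.

Request:
arm_command --pt "0.7 0 0 0 0" --pt "0.7 0 0 0 0" --pt "0.7 0 0 0 0" --pt "0.7 0 0 0 0"

```text
time_s: 20.17
ee_pos: [646.6, 33.5, 61.2]
ee_rot: [-179.1, 0.5, 95.6]
force: [-0.4, 0.3, -0.8]
gripper_width: 27.3
```

```bash
python3 d.py 647 36 61.2 95.83
python3 - <<'E'
from h import *
im=env.grab_frame("wrist")[:,:,::-1];cv2.imwrite("pics/w15.png",im);crop(im,190,80,150,150,4,"w15c.png")
E
```

```text
t 20.17 [646.59  33.53  61.19] [-179.05    0.49   95.65] F [-0.41  0.3  -0.82] T [-0.1    0.01   0.006] w 27.3
shares [ 0.0048  0.0013 -0.0001] turn -0.004
```

View pics/w15c.png

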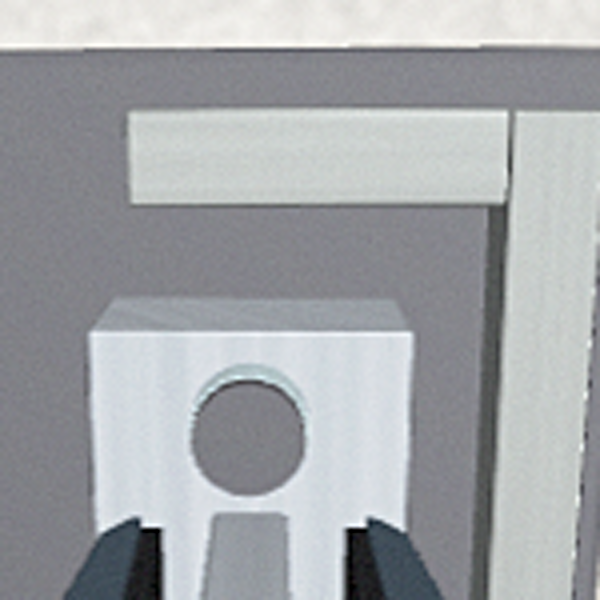

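The carrier sits flat and near parallel. The short fence's inner edge is at crop (128,203)–(505,206) and the carrier end at (90,331)–(413,331). I'll fit their angles with sub-pixel edges.

```bash
cat > edges.py <<'E'
from h import *
def subedge(g,fixed,a,b,axis,step=1):
    # along scan axis find strongest gradient, subpixel
    out=[]
    for q in fixed:
        v=(g[a:b,q] if axis==0 else g[q,a:b]).astype(float)
        d=np.abs(np.diff(cv2.GaussianBlur(v.reshape(-1,1),(1,5),1.0).ravel()))
        i=int(np.argmax(d))
        if 0<i<len(d)-1:
            den=d[i-1]-2*d[i]+d[i+1];o=.5*(d[i-1]-d[i+1])/den if den else 0
        else:o=0
        p=a+i+.5+o
        out.append((q,p) if axis==0 else (p,q))
    return np.array(out,float)
def fit(W,pts,z):
    P=np.array([onz(W,p,z)[:2] for p in pts])
    v=cv2.fitLine(P.astype(np.float32),cv2.DIST_HUBER,0,.01,.01).ravel()
    n=np.array([-v[1],v[0]]);r=(P-v[2:])@n
    return (np.degrees(np.arctan2(v[1],v[0]))+90)%180-90, v[2:], np.std(r)
E
python3 - <<'E'
from edges import *
s=env.state();W=cam("wrist",s);g=cv2.cvtColor(cv2.imread("pics/w15.png"),cv2.COLOR_BGR2GRAY)
# crop->px : x/4+190, y/4+80
for n,fx,a,b,ax,z in [("short in",range(226,312),124,138,0,40),("short out",range(226,312),101,113,0,40),("plate edge",range(200,330),86,97,0,22),
  ("carr end top",range(217,290),157,168,0,52),("carr left",range(168,205),206,218,1,52),("carr right",range(168,205),286,297,1,52),
  ("long in",range(140,225),309,322,1,40)]:
    p=subedge(g,fx,a,b,ax);print(n,*[np.round(x,2) for x in fit(W,p,z)])
E
```

```text
short in 6.04 [652.15  96.96] 0.02
short out 5.88 [649.83 111.14] 0.07
plate edge 5.96 [642.18 120.29] 0.09
carr end top 5.71 [641.62  77.52] 0.03
carr left -84.49 [617.95  60.83] 0.08
carr right -84.4 [667.14  64.99] 0.11
long in -84.06 [682.42  75.02] 0.05
```

The carrier is 0.35° short of the reader's yaw, with gaps of about 18 mm to the short fence and 16 mm to the long one. I'll regrip, then slide toward the corner with a small turn.

Request:
arm_command --pt "1 0 0 0 0" --pt "1 0 0 0 0" --pt "1 0 0 0 0" --pt "1 0 0 0 0" --pt "1 0 0 0 0" --pt "1 0 0 0 0" --squeeze 40

```text
time_s: 20.72
ee_pos: [646.5, 33.5, 61.0]
ee_rot: [-179.0, 0.5, 95.7]
force: [0.2, -0.5, -0.3]
gripper_width: 11.7
```

Request:
arm_command --pt "1 0.004 0.004 0 -0.008" --pt "1 0.01 0.01 0 -0.008" --pt "1 0.018 0.016 0 -0.008" --pt "1 0.024 0.02 0 -0.008" --pt "1 0.026 0.022 0 -0.008" --pt "1 0.026 0.022 0 -0.008" --pt "1 0.026 0.022 0 -0.008"

```text
time_s: 21.3
ee_pos: [656.6, 48.0, 61.0]
ee_rot: [-179.1, 0.5, 96.0]
force: [-0.9, -0.0, 4.1]
gripper_width: 11.5
```

```bash
python3 d.py 659.7 51.7 61.2 95.95
```

```text
t 21.30 [656.65  48.04  60.99] [-179.1     0.45   96.02] F [-0.93 -0.    4.13] T [-0.159  0.077  0.026] w 11.5
shares [ 0.0066  0.0068 -0.0006] turn 0.0016
```

Request:
arm_command --pt "1 0.0 0.004 0 0" --pt "1 0.0 0.008 0 0" --pt "1 0.0 0.012 0 0" --pt "1 0.0 0.012 0 0"

```text
time_s: 21.63
ee_pos: [660.7, 48.7, 61.1]
ee_rot: [-178.8, 0.4, 96.0]
force: [-7.4, -0.5, 8.5]
gripper_width: 12.1
```

```bash
python3 d.py 659.7 51.7 61.2 95.95
```

```text
t 21.63 [660.67  48.71  61.07] [-178.82    0.43   96.02] F [-7.41 -0.48  8.47] T [-0.2    1.264 -0.017] w 12.1
shares [ 0.0061 -0.0013 -0.0003] turn 0.0016
```

Request:
arm_command --pt "1 0.003 0.004 -0.001 0" --pt "1 0.006 0.004 -0.002 0" --pt "1 0.01 0.004 -0.002 0" --pt "1 0.012 0.004 -0.002 0" --pt "1 0.012 0.004 -0.002 0"

```text
time_s: 22.05
ee_pos: [660.4, 52.5, 61.3]
ee_rot: [-178.5, 0.6, 96.1]
force: [-3.7, -6.3, 2.3]
gripper_width: 11.6
```

```bash
python3 d.py 659.7 51.7 61.2 95.95
```

```text
t 22.05 [660.39  52.53  61.27] [-178.54    0.63   96.06] F [-3.73 -6.31  2.26] T [-1.31   0.845 -0.053] w 11.6
shares [-0.0015 -0.0015  0.0002] turn 0.0024
```

Request:
arm_command --pt "1 0.004 0.005 0 0" --pt "1 0.006 0.008 0 0" --pt "1 0.006 0.008 0 0" --pt "1 0.006 0.008 0 0"

```text
time_s: 22.38
ee_pos: [660.6, 52.6, 61.5]
ee_rot: [-178.0, 0.9, 96.1]
force: [-9.1, -9.8, 10.1]
gripper_width: 12.0
```

```bash
python3 d.py 659.7 51.7 61.2 95.95
python3 - <<'E'
from h import *
im=env.grab_frame("wrist")[:,:,::-1];cv2.imwrite("pics/w16.png",im);crop(im,190,80,150,150,5,"w16c.png")
E
python3 d.py 659.7 51.7 61.2 95.95
```

```text
t 22.38 [660.61  52.59  61.47] [-178.05    0.88   96.06] F [-9.05 -9.85 10.06] T [-1.487  1.836 -0.067] w 12.0
shares [-0.0016 -0.002   0.0006] turn 0.0026
t 22.43 [660.59  52.61  61.45] [-178.05    0.87   96.06] F [-9.55 -9.72 10.63] T [-1.446  1.789 -0.075] w 11.5
shares [-0.0016 -0.0019  0.0006] turn 0.0025
```

View pics/w16c.png

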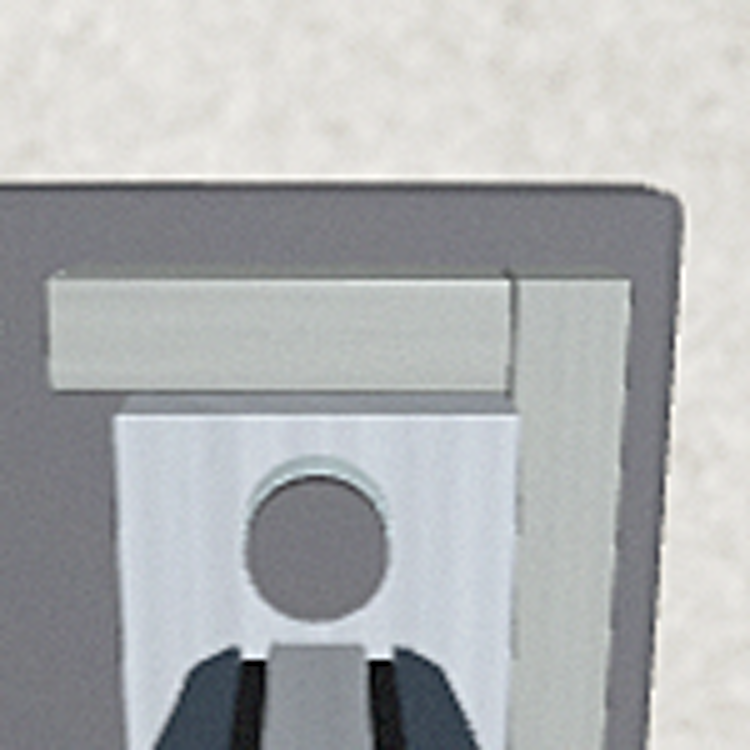

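Both top edges now sit at the fences (carrier end at crop y≈413, right side at x≈517), and the push is about 9.5 N each way. The tool has tilted about 1° under load, though, so I need to check whether the carrier is still flat. I'll compare the offset of the fin top over the block top with the earlier released-and-flat picture.

```bash
cp pics/w16.png /tmp/; python3 - <<'E'
from h import *
a=cv2.imread("pics/w15.png");b=cv2.imread("pics/w16.png")
crop(a,200,150,110,80,7,"w15z.png");crop(b,200,150,110,80,7,"w16z.png")
E
```

```text
(no output)
```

View pics/w15z.png

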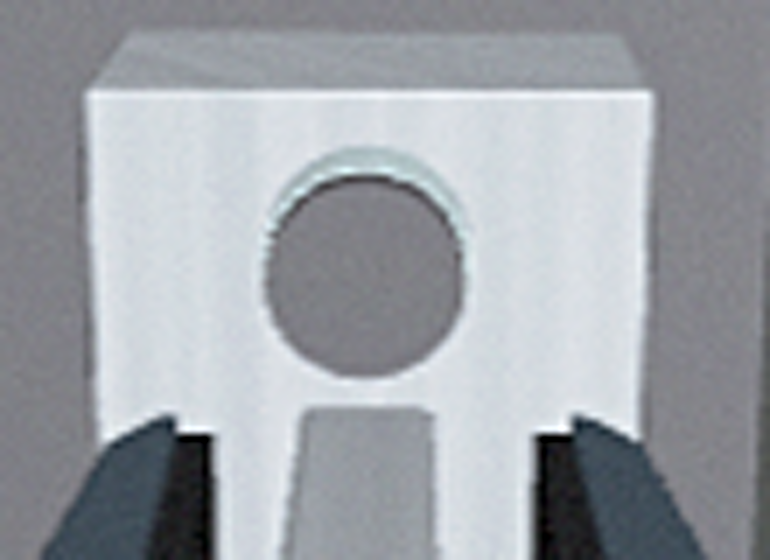

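View pics/w16z.png

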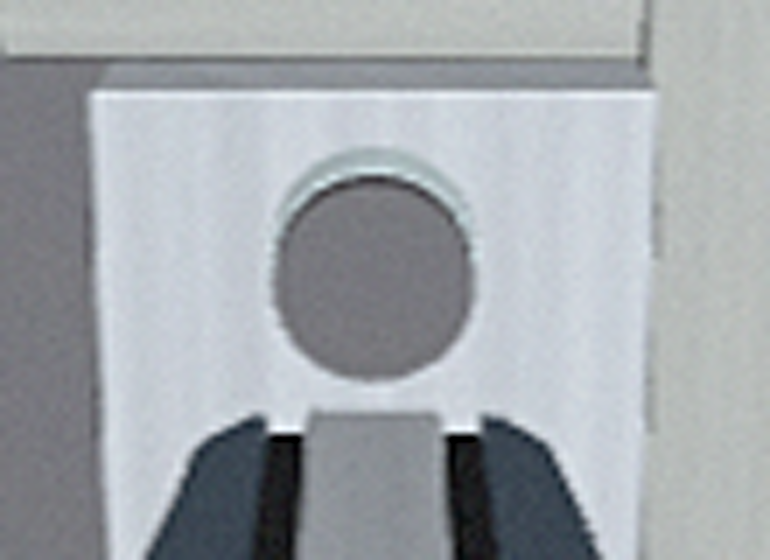

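```bash
python3 - <<'E'
from edges import *
F=lambda p:(p[0]/7+200-.43,p[1]/7+150-.43)
def ana(name,g,pos,rot,zoff,lr,vx,fx,endrow):
    s=dict(ee_pos=np.array(pos),ee_rot=np.array(rot));W=cam("wrist",s)
    R=Ro.from_euler('z',5.95,degrees=True).as_matrix()
    own=lambda p,z:(R.T@onz(W,p,z))[:2].round(2)
    L=own(F(lr[0]),52);Rr=own(F(lr[1]),52)
    v=own(F(vx),64);f1=own(F(fx[0]),90);f2=own(F(fx[1]),90)
    print(name,"block ctr x",(L+Rr)[0]/2,"w",Rr[0]-L[0],"vial x",v[0],"fin x",(f1+f2)[0]/2,"fw",f2[0]-f1[0],"| end y",(L+Rr)[1]/2,"vial y",v[1],"fin end y",(f1+f2)[1]/2)
ana("w15",None,[646.59,33.53,61.19],[-179.05,.49,95.65],0,((86,91),(655,91)),(366,277),((304,408),(434,411)),0)
ana("w16",None,[660.6,52.6,61.46],[-178.05,.875,96.06],0,((90,92),(657,92)),(374,279),((308,412),(440,413)),0)
g=cv2.cvtColor(cv2.imread("pics/w16.png"),cv2.COLOR_BGR2GRAY)
s=dict(ee_pos=np.array([660.6,52.6,61.46]),ee_rot=np.array([-178.05,.875,96.06]));W=cam("wrist",s)
for n,fx,a,b,ax,z in [("short in",range(203,288),154,161,0,40),("carr end top",range(216,290),161,168,0,52),("carr left",range(168,225),208,219,1,52),("carr right",range(168,225),286,297,1,52),("plate edge",range(200,310),112,122,0,22)]:
    p=subedge(g,fx,a,b,ax);print(n,*[np.round(x,2) for x in fit(W,p,z)])
E
```

```text
w15 block ctr x 645.9449999999999 w 49.64999999999998 vial x 645.74 fin x 646.4449999999999 fw 9.350000000000023 | end y 10.42 vial y -2.96 fin end y -5.245
w16 block ctr x 661.59 w 49.5 vial x 662.16 fin x 663.01 fw 9.5 | end y 27.785 vial y 14.37 fin end y 12.205
short in 6.15 [649.59  96.67] 0.04
carr end top 6.39 [654.04  96.22] 0.01
carr left -84.16 [632.78  71.9 ] 0.08
carr right -83.99 [681.59  78.23] 0.14
plate edge 5.99 [652.5  122.47] 0.03
```

Measured against the flat picture, the carrier's top leans about 1–2° toward the fence, so the tilted tool has rolled the carrier with it. I'll unload, release so it drops flat, and remove the tool tilt before regripping.

Request:
arm_command --pt "1 0 0 0 0" --pt "0.4 0 -0.001 0 0" --pt "0.4 0 -0.001 0 0" --pt "0.4 0 -0.001 0 0" --pt "0.4 0 -0.001 0 0" --pt "0.4 0 -0.001 0 0" --pt "0.4 0 -0.001 0 0"

```text
time_s: 23.02
ee_pos: [660.3, 52.8, 61.3]
ee_rot: [-178.1, 0.9, 96.1]
force: [0.0, -0.2, 0.1]
gripper_width: 48.3
```

Request:
arm_command --pt "0.4 0 0 -0.03 0" --pt "0.4 0 0 -0.11 0" --pt "0.4 0 0 -0.19 0" --pt "0.4 0 0 -0.27 0" --pt "0.4 0 0 -0.3 0"

```text
time_s: 23.43
ee_pos: [667.7, 56.0, 218.0]
ee_rot: [-178.7, 0.9, 96.1]
force: [0.8, -0.5, 1.0]
gripper_width: 54.8
```

Request:
arm_command --pt "0.4 0 0 0.03 0" --pt "0.4 0 0 0.08 0" --pt "0.4 0 0 0.13 0" --pt "0.4 0 0 0.16 0" --pt "0.4 0 0 0.17 0" --pt "0.4 0 0 0.17 0" --pt "0.4 0 0 0.17 0"

```text
time_s: 24.02
ee_pos: [666.5, 54.6, 133.7]
ee_rot: [-178.7, 0.9, 96.1]
force: [0.2, -0.2, 0.1]
gripper_width: 54.7
```

```bash
python3 d.py 659.7 51.7 61.2 95.95
python3 - <<'E'
from h import *
im=env.grab_frame("wrist")[:,:,::-1];cv2.imwrite("pics/w17.png",im);crop(im,180,60,170,170,4,"w17c.png")
E
```

```text
t 24.02 [666.49  54.63 133.74] [-178.74    0.88   96.09] F [ 0.21 -0.21  0.06] T [-0.072  0.048  0.032] w 54.7
shares [-0.0022 -0.0109  0.1454] turn 0.003
```

View pics/w17c.png

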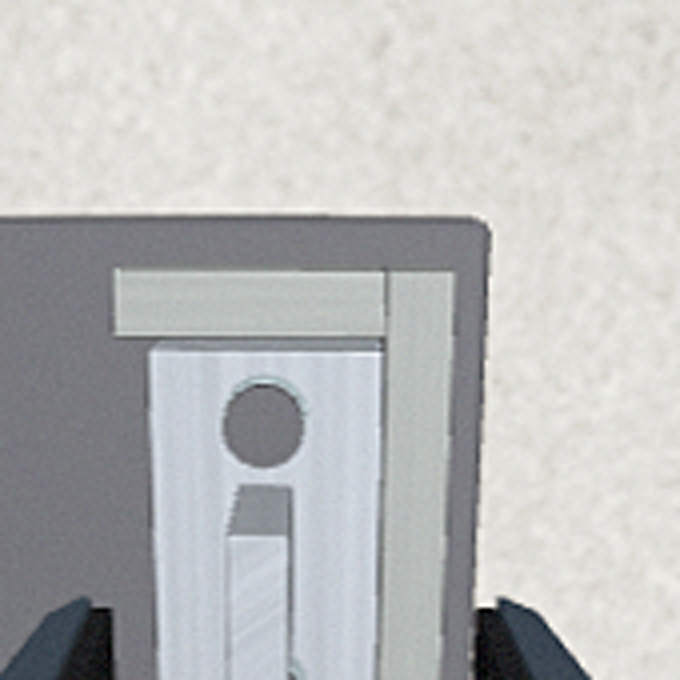

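The carrier dropped flat and lies against both fences, and the fast rise cut the roll error from 1.9° to 1.3°. I'll repeat the up/down cycle.

Request:
arm_command --pt "0.4 0 0 -0.03 0" --pt "0.4 0 0 -0.11 0" --pt "0.4 0 0 -0.19 0" --pt "0.4 0 0 -0.27 0" --pt "0.4 0 0 -0.3 0"

```text
time_s: 24.48
ee_pos: [672.1, 57.6, 293.3]
ee_rot: [-179.6, 0.9, 96.1]
force: [0.0, -0.5, 1.7]
gripper_width: 54.8
```

Request:
arm_command --pt "0.4 0 0 0.04 0" --pt "0.4 0 0 0.11 0" --pt "0.4 0 0 0.18 0" --pt "0.4 0 0 0.25 0" --pt "0.4 0 0 0.29 0" --pt "0.4 0 0 0.3 0" --pt "0.4 0 0 0.3 0" --pt "0.4 0 0 0.3 0"

```text
time_s: 25.15
ee_pos: [672.7, 55.3, 145.6]
ee_rot: [-179.8, 0.9, 96.1]
force: [0.8, 1.1, 0.5]
gripper_width: 55.1
```

Request:
arm_command --pt "0.4 0 0 -0.03 0" --pt "0.4 0 0 -0.11 0" --pt "0.4 0 0 -0.19 0" --pt "0.4 0 0 -0.27 0" --pt "0.4 0 0 -0.3 0"

```text
time_s: 25.57
ee_pos: [675.5, 58.0, 306.3]
ee_rot: [179.2, 0.9, 96.1]
force: [0.3, 0.3, 1.4]
gripper_width: 54.8
```

Request:
arm_command --pt "0.4 0 0 0.04 0" --pt "0.4 0 0 0.11 0" --pt "0.4 0 0 0.18 0" --pt "0.4 0 0 0.25 0" --pt "0.4 0 0 0.29 0" --pt "0.4 0 0 0.3 0" --pt "0.4 0 0 0.3 0" --pt "0.4 0 0 0.3 0"

```text
time_s: 26.23
ee_pos: [679.5, 56.0, 159.4]
ee_rot: [178.9, 0.9, 96.1]
force: [0.4, 0.3, -0.1]
gripper_width: 54.8
```

```bash
python3 d.py 660.3 52.8 100 95.95
```

```text
t 26.23 [679.46  55.97 159.38] [178.92   0.94  96.06] F [ 0.36  0.33 -0.07] T [-0.04   0.039  0.008] w 54.8
shares [-0.0003 -0.041   0.118 ] turn 0.0024
```

Request:
arm_command --pt "0.4 0 -0.02 0.03 0" --pt "0.4 0 -0.035 0.07 0" --pt "0.4 0 -0.041 0.1 0" --pt "0.4 0 -0.041 0.118 0" --pt "0.4 0 -0.041 0.118 0"

```text
time_s: 26.65
ee_pos: [660.6, 53.0, 100.4]
ee_rot: [178.9, 0.9, 96.1]
force: [-0.7, -0.1, 0.2]
gripper_width: 54.7
```

```bash
python3 d.py 660.3 52.8 61.2 95.95
python3 - <<'E'
from h import *
s=env.state();W=cam("wrist",s)
im=env.grab_frame("wrist")[:,:,::-1];cv2.imwrite("pics/w18.png",im);crop(im,180,80,160,150,4.5,"w18c.png")
E
python3 d.py 660.3 52.8 61.2 95.95
```

```text
t 26.65 [660.65  53.02 100.44] [178.88   0.94  96.06] F [-0.7  -0.05  0.15] T [-0.115  0.08  -0.027] w 54.7
shares [ 0.0009 -0.0023  0.0784] turn 0.0025
t 26.70 [661.41  53.05 101.37] [178.79   0.94  96.06] F [ 0.07 -0.12  1.06] T [-0.063  0.022  0.033] w 54.7
shares [ 0.0011 -0.004   0.0803] turn 0.0024
```

View pics/w18c.png

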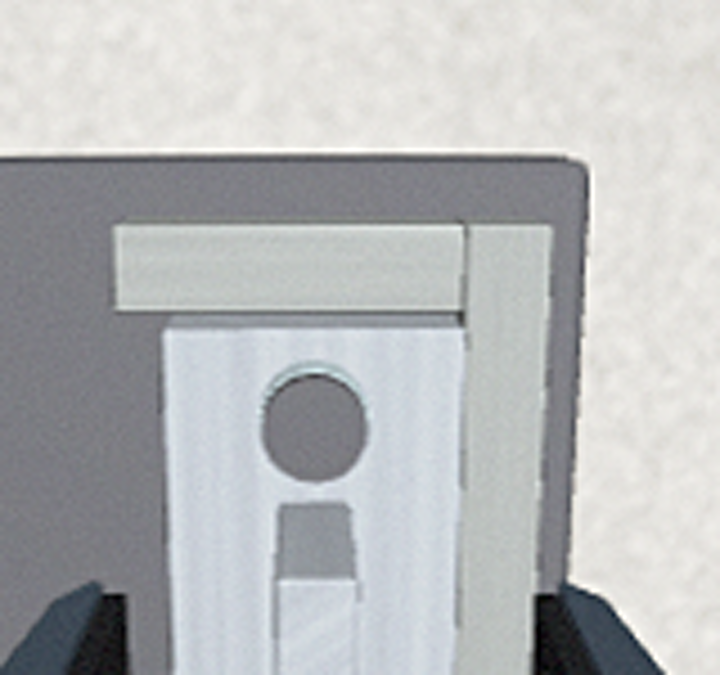

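The roll is now about 1.2° the other way, which is slightly too much. One gentle rise and an abrupt downward stop, well above the carrier, should take part of it back.

Request:
arm_command --pt "0.4 0 -0.002 -0.03 0" --pt "0.4 0 -0.004 -0.07 0" --pt "0.4 0 -0.004 -0.11 0" --pt "0.4 0 -0.004 -0.15 0" --pt "0.4 0 -0.004 -0.175 0" --pt "0.4 0 -0.004 -0.18 0" --pt "0.4 0 -0.004 -0.18 0" --pt "0.4 0 -0.004 -0.18 0"

```text
time_s: 27.37
ee_pos: [657.5, 54.2, 191.6]
ee_rot: [178.7, 0.9, 96.1]
force: [-0.8, 0.2, -1.0]
gripper_width: 54.8
```

Request:
arm_command --pt "0.4 0 0 0.06 0" --pt "0.4 0 0 0.12 0" --pt "0.4 0 0 0.14 0"

```text
time_s: 27.62
ee_pos: [656.1, 52.9, 116.3]
ee_rot: [179.3, 0.9, 96.1]
force: [-0.9, -0.8, 0.4]
gripper_width: 54.8
```

```bash
python3 d.py 660.3 52.8 61.2 95.95
```

```text
t 27.62 [656.05  52.9  116.26] [179.28   0.93  96.07] F [-0.9  -0.76  0.39] T [-0.102  0.151  0.005] w 54.8
shares [0.0007 0.007  0.1102] turn 0.0026
```

Request:
arm_command --pt "0.4 0 0.003 0.02 0" --pt "0.4 0 0.005 0.05 0" --pt "0.4 0 0.007 0.08 0" --pt "0.4 0 0.007 0.1 0" --pt "0.4 0 0.007 0.116 0" --pt "0.4 0 0.007 0.116 0" --pt "0.4 0 0.007 0.116 0"

```text
time_s: 28.2
ee_pos: [660.5, 52.4, 58.4]
ee_rot: [179.3, 0.9, 96.1]
force: [0.4, 0.2, 0.2]
gripper_width: 54.5
```

```bash
python3 d.py 660.3 52.8 58 95.95
```

```text
t 28.20 [660.52  52.41  58.43] [179.28   0.93  96.07] F [0.35 0.22 0.17] T [-0.055  0.025 -0.01 ] w 54.5
shares [ 0.0008 -0.0004  0.0008] turn 0.0026
```

Now a gentle regrip.

Request:
arm_command --pt "1 0 0 0 0" --pt "1 0 0 0 0" --pt "1 0 0 0 0" --pt "1 0 0 0 0" --pt "1 0 0 0 0" --pt "1 0 0 0 0" --pt "1 0 0 0 0" --pt "1 0 0 0 0" --squeeze 25

```text
time_s: 28.87
ee_pos: [659.6, 52.3, 58.6]
ee_rot: [179.4, 0.9, 96.1]
force: [-3.2, -0.3, 3.9]
gripper_width: 12.2
```

```bash
python3 d.py 660.3 52.8 58 95.95
```

```text
t 28.87 [659.64  52.32  58.64] [179.39   0.92  96.06] F [-3.24 -0.3   3.86] T [-0.199  0.73  -0.022] w 12.2
shares [0.0008 0.0014 0.0013] turn 0.0024
```

Request:
arm_command --pt "1 0.002 0.002 0 0" --pt "1 0.004 0.005 0 0" --pt "1 0.005 0.007 0 0" --pt "1 0.005 0.007 0 0" --pt "1 0.005 0.007 0 0"

```text
time_s: 29.28
ee_pos: [659.8, 52.9, 58.6]
ee_rot: [179.8, 1.1, 96.1]
force: [-8.6, -7.2, 6.2]
gripper_width: 11.8
```

```bash
python3 d.py 660.3 52.8 58 95.95
python3 - <<'E'
from h import *
im=env.grab_frame("wrist")[:,:,::-1];cv2.imwrite("pics/w19.png",im);crop(im,180,80,160,150,4.5,"w19c.png");crop(im,200,150,110,80,7,"w19z.png")
b=env.grab_frame("side")[:,:,::-1];crop(b,190,150,100,80,7,"d19.png")
a=env.grab_frame("scene")[:,:,::-1];crop(a,215,165,110,100,7,"s19.png")
E
python3 d.py 660.3 52.8 58 95.95
```

```text
t 29.28 [659.85  52.9   58.61] [179.82   1.1   96.08] F [-8.55 -7.19  6.19] T [-1.293  1.665 -0.147] w 11.8
shares [-0.0003  0.0009  0.0012] turn 0.0028
t 29.43 [659.85  52.88  58.61] [179.81   1.1   96.07] F [-7.23 -6.37  7.03] T [-1.336  1.729 -0.141] w 11.8
shares [-0.0002  0.0009  0.0012] turn 0.0028
```

View pics/w19z.png

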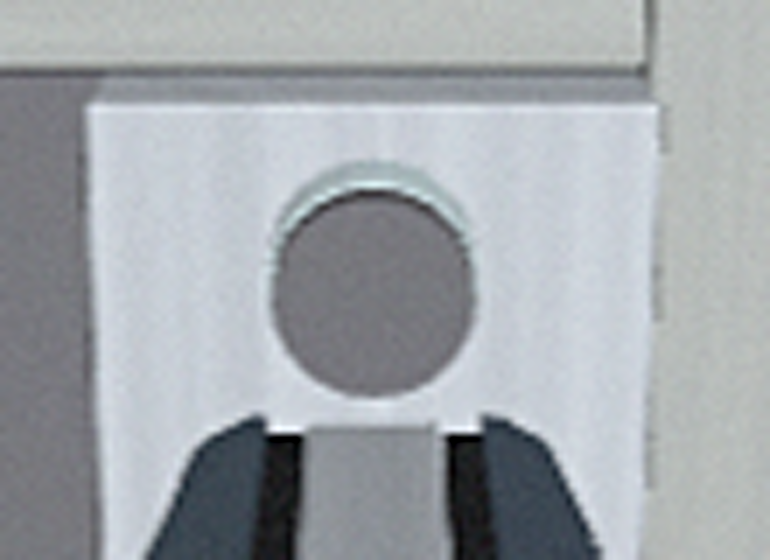

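View pics/w19c.png

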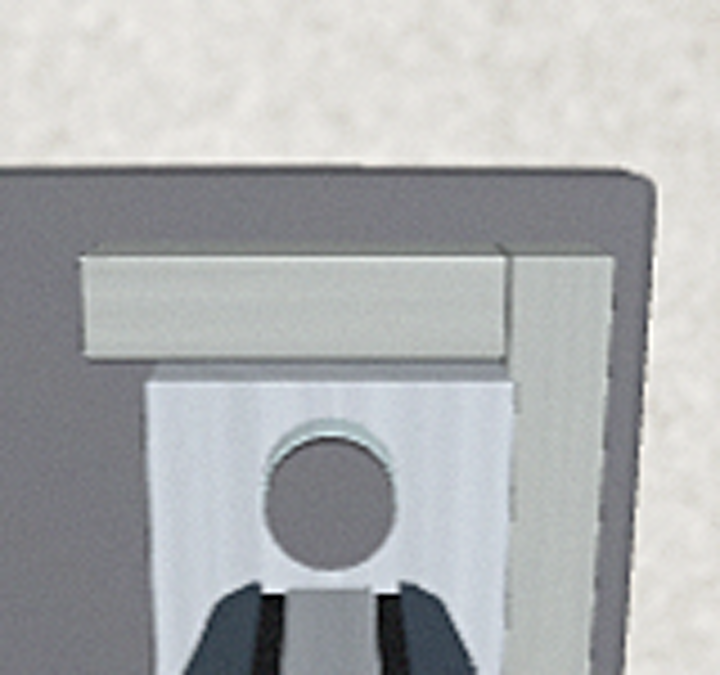

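View pics/d19.png

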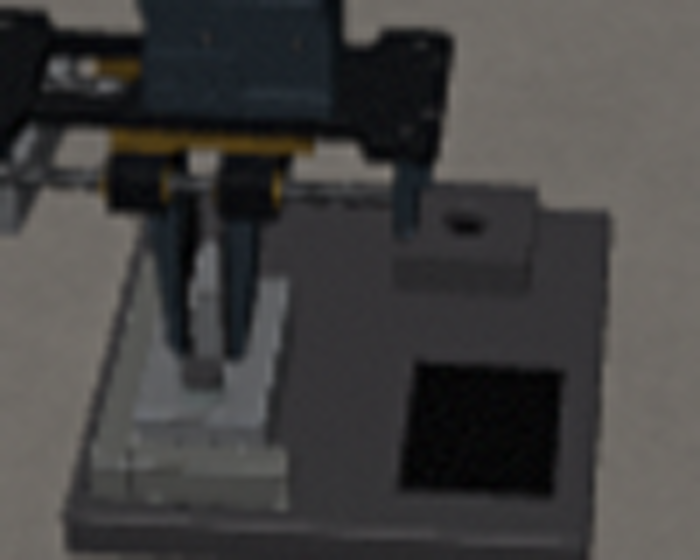

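View pics/s19.png

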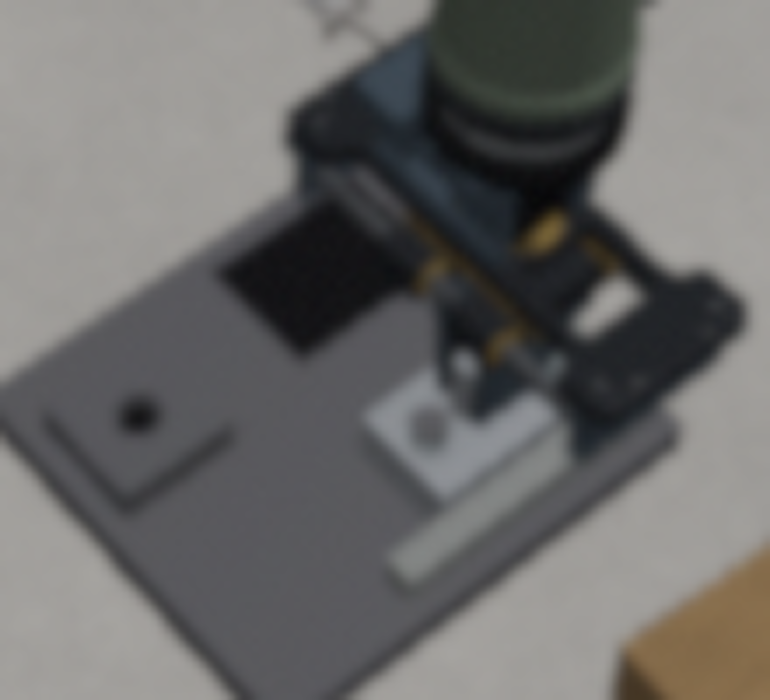

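```bash
python3 - <<'E'
from edges import *
s=env.state();W=cam("wrist",s);g=cv2.cvtColor(cv2.imread("pics/w19.png"),cv2.COLOR_BGR2GRAY)
for n,fx,a,b,ax,z in [("short in",range(203,288),156,162,0,40),("short out",range(200,290),133,140,0,40),("carr end top",range(216,290),162,169,0,52),("carr left",range(168,225),208,219,1,52),("plate edge",range(190,315),113,121,0,22),("plate right",range(125,225),315,330,1,22),("long out",range(140,225),308,318,1,40)]:
    p=subedge(g,fx,a,b,ax);print(n,*[np.round(x,2) for x in fit(W,p,z)])
F=lambda p:(p[0]/7+200-.43,p[1]/7+150-.43)
R=Ro.from_euler('z',5.95,degrees=True).as_matrix()
own=lambda p,z:(R.T@onz(W,F(p),z))[:2]
L,Rr=own((88,105),52),own((657,105),52);v=own((374,293),64);f1,f2=own((303,428),90),own((438,428),90)
print("block x",(L+Rr)[0]/2,"vial-block",v[0]-(L+Rr)[0]/2,"fin-block",(f1+f2)[0]/2-(L+Rr)[0]/2,"fin-end y",(f1+f2)[1]/2-(L+Rr)[1]/2)
E
```

```text
short in 6.04 [656.58  97.45] 0.06
short out 6.0 [654.87 111.45] 0.02
carr end top 5.98 [656.42  96.37] 0.03
carr left -84.01 [632.11  76.52] 0.09
plate edge 5.88 [651.6  122.44] 0.04
plate right -84.05 [705.65  86.57] 0.09
long out -83.91 [695.16  91.94] 0.14
block x 661.2498172102235 vial-block 0.08749266362724484 fin-block -0.2672169653480978 fin-end y -14.986512092497989
```

```bash
python3 - <<'E'
from edges import *
R=Ro.from_euler('z',5.95,degrees=True).as_matrix()
def meas(n,f,pos,rot,endc,endr,finc,finr,finrows,finl,finr2):
    s=dict(ee_pos=np.array(pos),ee_rot=np.array(rot));W=cam("wrist",s)
    g=cv2.cvtColor(cv2.imread(f),cv2.COLOR_BGR2GRAY)
    own=lambda P,z:np.array([(R.T@onz(W,p,z))[:2] for p in P])
    e=own(subedge(g,endc,*endr,0),52);ff=own(subedge(g,finc,*finr,0),90)
    l=own(subedge(g,finrows,*finl,1),90)
    r=own(subedge(g,finrows,*finr2,1),90)
    print(n,"end y %.2f(%.2f) fin y %.2f(%.2f) diff %.2f"%(np.median(e[:,1]),e[:,1].std(),np.median(ff[:,1]),ff[:,1].std(),np.median(ff[:,1])-np.median(e[:,1])),"fin x l %.2f r %.2f"%(np.median(l[:,0]),np.median(r[:,0])))
    return W,g,own
def blockx(W,g,own,rows,l,r):
    a=own(subedge(g,rows,*l,1),52);b=own(subedge(g,rows,*r,1),52);print("   block x l %.2f r %.2f ctr %.2f"%(np.median(a[:,0]),np.median(b[:,0]),(np.median(a[:,0])+np.median(b[:,0]))/2))
o=meas("w15","pics/w15.png",[646.59,33.53,61.19],[-179.05,.49,95.65],range(216,290),(159,167),range(246,260),(206,212),range(212,228),(236,248),(256,266))
blockx(*o,range(168,205),(206,218),(286,297))
o=meas("w17","pics/w17.png",[666.49,54.63,133.74],[-178.74,.88,96.09],range(222,272),(145,150),range(239,250),(190,197),range(200,228),(233,241),(248,256))
blockx(*o,range(155,205),(213,222),(270,279))
o=meas("w18","pics/w18.png",[660.65,53.02,100.44],[178.88,.94,96.06],range(220,280),(150,156),range(243,257),(205,212),range(212,228),(236,246),(255,263))
blockx(*o,range(160,205),(211,221),(278,286))
o=meas("w16","pics/w16.png",[660.6,52.6,61.46],[-178.05,.875,96.06],range(216,290),(161,168),range(246,260),(206,213),range(214,228),(240,247),(258,267))
blockx(*o,range(168,205),(208,219),(286,297))
o=meas("w19","pics/w19.png",[659.85,52.9,58.61],[179.82,1.1,96.08],range(216,290),(162,168),range(246,260),(208,214),range(216,228),(240,247),(258,267))
blockx(*o,range(168,205),(208,219),(287,298))
E
```

```text
w15 end y 10.56(0.06) fin y -5.03(0.01) diff -15.58 fin x l 640.61 r 651.28
   block x l 620.99 r 670.40 ctr 645.70
w17 end y 27.24(0.05) fin y -1.39(0.03) diff -28.64 fin x l 655.47 r 667.61
   block x l 635.72 r 684.60 ctr 660.16
w18 end y 27.61(0.07) fin y -1.66(0.06) diff -29.27 fin x l 653.69 r 665.40
   block x l 635.76 r 684.59 ctr 660.17
w16 end y 27.91(0.10) fin y 12.34(0.03) diff -15.57 fin x l 657.74 r 668.31
   block x l 636.86 r 686.06 ctr 661.46
w19 end y 27.82(0.03) fin y 12.89(0.01) diff -14.93 fin x l 656.06 r 666.38
   block x l 636.65 r 685.68 ctr 661.17
```

The edges agree within 0.1° (carrier end 5.98°, short fence 6.0°, carrier side −84.01°, long fence −83.9°). With 7 N of downforce, though, friction alone could explain part of the push. I'll ease the downforce and push further to see whether the carrier still stops.

Request:
arm_command --pt "1 0.003 0.003 -0.002 0" --pt "1 0.006 0.005 -0.003 0" --pt "1 0.008 0.006 -0.003 0" --pt "1 0.008 0.006 -0.003 0" --pt "1 0.008 0.006 -0.003 0"

```text
time_s: 29.85
ee_pos: [659.9, 53.3, 59.0]
ee_rot: [-179.8, 1.4, 96.1]
force: [-5.0, -13.1, 1.6]
gripper_width: 11.5
```

```bash
python3 d.py 660.3 52.8 58 95.95
```

```text
t 29.85 [659.92  53.27  59.  ] [-179.77    1.44   96.12] F [ -5.   -13.14   1.59] T [-2.229  1.114 -0.211] w 11.5
shares [-0.001   0.0007  0.002 ] turn 0.0039
```

Request:
arm_command --pt "1 0.003 0.003 -0.001 0.002" --pt "1 0.003 0.006 -0.001 0.004" --pt "1 0.003 0.007 -0.001 0.004" --pt "1 0.003 0.007 -0.001 0.004" --pt "1 0.003 0.007 -0.001 0.004"

```text
time_s: 30.27
ee_pos: [660.1, 53.2, 59.1]
ee_rot: [-179.3, 1.6, 96.0]
force: [-8.3, -6.3, 4.6]
gripper_width: 11.5
```

```bash
python3 d.py 660.3 52.8 58 95.95
```

```text
t 30.27 [660.06  53.2   59.13] [-179.33    1.59   95.99] F [-8.26 -6.32  4.6 ] T [-1.072  1.575  0.097] w 11.5
shares [-0.0008  0.0004  0.0023] turn 0.001
```

Both directions stop solidly: Fy reached 13 N with hardly any downforce, and y moved only 0.4 mm. Repeated pushes build up tool tilt (0.7° now), so I'll unload, release, reset the tilt once more, and finish with a single clean push.

Request:
arm_command --pt "1 0 0 0 0" --pt "0.4 0 0 0 0" --pt "0.4 0 0 0 0" --pt "0.4 0 0 0 0" --pt "0.4 0 0 0 0" --pt "0.4 0 0 0 0" --pt "0.4 0 0 0 0"

```text
time_s: 30.85
ee_pos: [660.3, 53.4, 59.1]
ee_rot: [-179.4, 1.6, 96.0]
force: [-0.0, -0.0, -0.1]
gripper_width: 49.1
```

Request:
arm_command --pt "0.4 0 0 -0.03 0" --pt "0.4 0 0 -0.11 0" --pt "0.4 0 0 -0.19 0" --pt "0.4 0 0 -0.27 0" --pt "0.4 0 0 -0.3 0"

```text
time_s: 31.27
ee_pos: [664.1, 58.2, 215.9]
ee_rot: [-180.0, 1.6, 96.0]
force: [0.4, -0.3, 0.8]
gripper_width: 55.1
```

Request:
arm_command --pt "0.4 0 0 0.03 0" --pt "0.4 0 0 0.08 0" --pt "0.4 0 0 0.13 0" --pt "0.4 0 0 0.18 0" --pt "0.4 0 0 0.21 0" --pt "0.4 0 0 0.22 0" --pt "0.4 0 0 0.22 0" --pt "0.4 0 0 0.22 0"

```text
time_s: 31.93
ee_pos: [665.0, 55.2, 106.7]
ee_rot: [180.0, 1.6, 96.0]
force: [-0.3, -0.0, 0.5]
gripper_width: 54.6
```

```bash
python3 d.py 660.8 53 58.5 95.95
python3 - <<'E'
from h import *
im=env.grab_frame("wrist")[:,:,::-1];cv2.imwrite("pics/w20.png",im);crop(im,180,60,170,170,4,"w20c.png")
E
```

```text
t 31.93 [665.    55.18 106.69] [179.96   1.59  95.99] F [-0.26 -0.04  0.47] T [ 0.002 -0.019 -0.003] w 54.6
shares [-0.0008 -0.0089  0.0964] turn 0.0009
```

View pics/w20c.png

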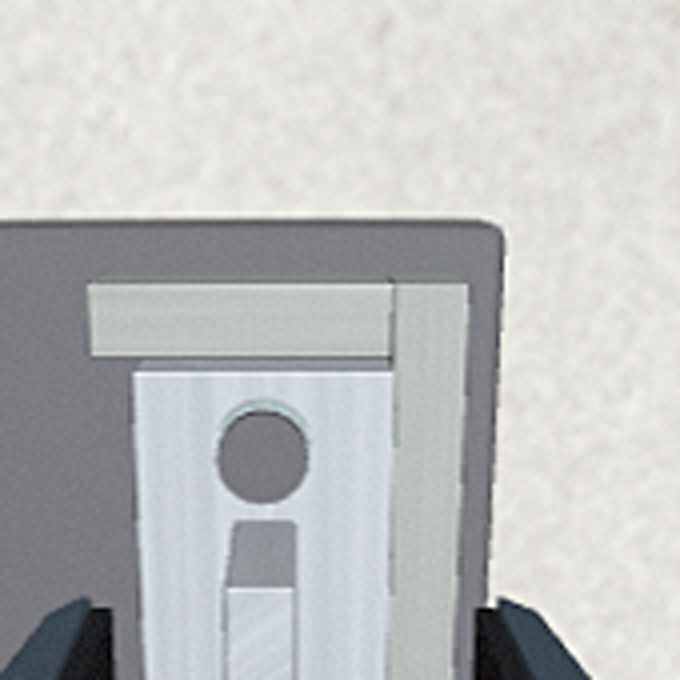

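The carrier lies against both fences. One more short cycle will give a small counter-tilt to offset the lean of the final push.

Request:
arm_command --pt "0.4 0 0 -0.05 0" --pt "0.4 0 0 -0.13 0" --pt "0.4 0 0 -0.18 0"

```text
time_s: 32.23
ee_pos: [666.4, 58.0, 202.2]
ee_rot: [179.5, 1.6, 96.0]
force: [0.3, 0.1, 1.4]
gripper_width: 54.4
```

```bash
python3 d.py 660.8 53 95 95.95
```

```text
t 32.23 [666.41  57.98 202.17] [179.54   1.6   95.98] F [0.28 0.13 1.36] T [-0.119  0.029  0.035] w 54.4
shares [-0.0028 -0.0139  0.2144] turn 0.0007
```

Request:
arm_command --pt "0.4 -0.001 -0.005 0.04 0" --pt "0.4 -0.002 -0.01 0.09 0" --pt "0.4 -0.003 -0.014 0.14 0" --pt "0.4 -0.003 -0.014 0.18 0" --pt "0.4 -0.003 -0.014 0.205 0" --pt "0.4 -0.003 -0.014 0.2144 0" --pt "0.4 -0.003 -0.014 0.2144 0" --pt "0.4 -0.003 -0.014 0.2144 0"

```text
time_s: 32.9
ee_pos: [661.8, 53.0, 96.5]
ee_rot: [179.4, 1.6, 96.0]
force: [0.1, -0.4, -0.4]
gripper_width: 54.9
```

```bash
python3 d.py 660.6 53 58.5 95.95
```

```text
t 32.90 [661.79  52.96  96.52] [179.39   1.6   95.98] F [ 0.07 -0.36 -0.37] T [-0.017  0.093 -0.013] w 54.9
shares [ 0.0025 -0.0032  0.076 ] turn 0.0007
```

Request:
arm_command --pt "0.4 0.001 -0.001 0.02 0" --pt "0.4 0.002 -0.002 0.045 0" --pt "0.4 0.0025 -0.003 0.065 0" --pt "0.4 0.0025 -0.003 0.076 0" --pt "0.4 0.0025 -0.003 0.076 0" --pt "0.4 0.0025 -0.003 0.076 0"

```text
time_s: 33.4
ee_pos: [660.8, 53.1, 58.4]
ee_rot: [179.4, 1.6, 96.0]
force: [0.1, -0.7, 0.0]
gripper_width: 54.6
```

```bash
python3 d.py 660.6 53 58.5 95.95
```

```text
t 33.40 [660.78  53.05  58.43] [179.39   1.6   95.98] F [ 0.08 -0.69  0.05] T [-0.073  0.044  0.04 ] w 54.6
shares [-0.0001 -0.0004 -0.0001] turn 0.0007
```

Request:
arm_command --pt "1 0 0 0 0" --pt "1 0 0 0 0" --pt "1 0 0 0 0" --pt "1 0 0 0 0" --pt "1 0 0 0 0" --pt "1 0 0 0 0" --pt "1 0 0 0 0" --pt "1 0 0 0 0" --squeeze 25

```text
time_s: 34.07
ee_pos: [659.6, 52.9, 58.6]
ee_rot: [179.5, 1.6, 96.0]
force: [-3.1, -0.8, 4.1]
gripper_width: 12.2
```

Request:
arm_command --pt "1 0.002 0.003 0 0" --pt "1 0.004 0.006 -0.001 0" --pt "1 0.006 0.009 -0.001 0" --pt "1 0.006 0.009 -0.001 0" --pt "1 0.006 0.009 -0.001 0" --pt "1 0.006 0.009 -0.001 0"

```text
time_s: 34.57
ee_pos: [659.8, 53.2, 58.6]
ee_rot: [-179.9, 1.9, 96.0]
force: [-9.8, -8.4, 5.9]
gripper_width: 11.8
```

```bash
python3 d.py 660.6 53 58.5 95.95
python3 - <<'E'
from h import *
im=env.grab_frame("wrist")[:,:,::-1];cv2.imwrite("pics/w21.png",im);crop(im,180,80,160,150,4.5,"w21c.png")
b=env.grab_frame("side")[:,:,::-1];cv2.imwrite("pics/side21.png",b);a=env.grab_frame("scene")[:,:,::-1];cv2.imwrite("pics/scene21.png",a)
E
python3 d.py 660.6 53 58.5 95.95
```

```text
t 34.57 [659.85  53.25  58.6 ] [-179.9     1.85   96.03] F [-9.85 -8.4   5.91] T [-1.523  1.812 -0.098] w 11.8
shares [-0.0006  0.0014  0.0002] turn 0.0018
t 34.72 [659.87  53.24  58.63] [-179.91    1.85   96.03] F [-10.    -8.53   5.63] T [-1.549  1.845 -0.082] w 11.5
shares [-0.0006  0.0014  0.0003] turn 0.0018
```

View pics/w21c.png

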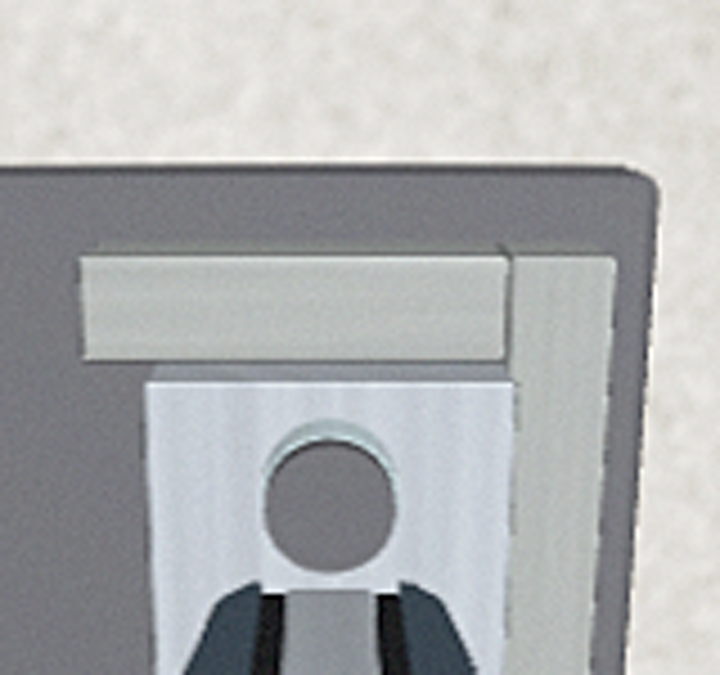

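View pics/side21.png

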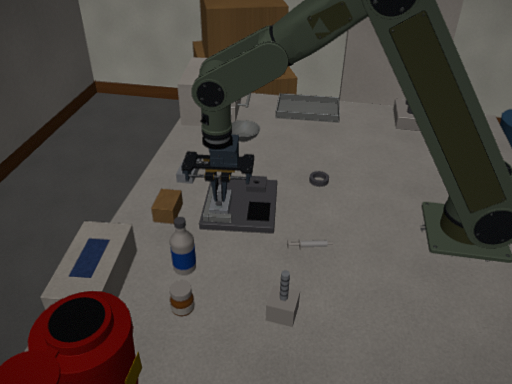

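View pics/scene21.png

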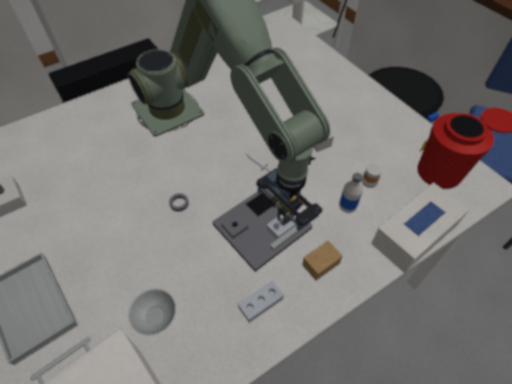

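```bash
python3 - <<'E'
from edges import *
s=env.state();W=cam("wrist",s);g=cv2.cvtColor(cv2.imread("pics/w21.png"),cv2.COLOR_BGR2GRAY)
R=Ro.from_euler('z',5.95,degrees=True).as_matrix()
for n,fx,a,b,ax,z in [("short in",range(203,288),156,162,0,40),("short out",range(200,290),133,140,0,40),("carr end top",range(216,290),162,168,0,52),("carr left",range(168,225),208,219,1,52),("carr right",range(168,215),290,297,1,52),("long out",range(140,225),308,318,1,40),("plate edge",range(190,315),113,121,0,22)]:
    p=subedge(g,fx,a,b,ax);f=fit(W,p,z);o=R.T[:2,:2]@f[1];print(n,round(f[0],2),"own",o.round(2))
im0=cv2.imread("pics/side0.png");b=cv2.imread("pics/side21.png")
a=cv2.absdiff(im0,b).max(2)
for n,(x,y) in dict(syr=(308,243),tape=(319,178),jar=(181,297),spray=(181,245),stylus=(284,290),dish=(243,131)).items(): print(n,a[y-12:y+12,x-12:x+12].mean().round(1))
E
```

```text
short in 6.0 own [663.13  28.69]
short out 6.03 own [656.16  43.1 ]
carr end top 6.02 own [661.12  28.09]
carr left -84.06 own [636.67   5.35]
carr right -84.07 own [685.72  14.28]
long out -83.9 own [700.96  19.59]
plate edge 6.03 own [661.96  54.4 ]
syr 2.8
tape 2.4
jar 2.5
spray 2.6
stylus 4.5
dish 9.1
```

Last checks agree. The short fence's outer edge less 15 mm is at 28.1, and the carrier end is at 28.1. The long fence's outer edge less 15 mm is at 686.0, and the carrier side is at 685.7. The angles match within 0.15°, the tool's roll is 0.1°, and the push is a steady 10 N and 8.5 N. I'm handing in.

```bash
python3 -c "
from workcell import env
print(env.job_done())
s=env.state();print(s['time_s'],s['ee_pos'],s['force'])"
```

```text
the job is handed in; nothing more can be done
None
the job is handed in; nothing more can be done
```

I did all the steps in the order asked and handed the job in at about 34.7 s, with the arm still pressing the carrier into the corner. No verdict was reported.

- **Button:** I took the stylus from its stand and pressed the button down onto its hard stop. The force rose to 19 N while the tool moved only 0.4 mm, about 5 mm below first touch. I held it there briefly.
- **Stylus:** It went back to the height I took it from, within 0.1 mm. The pictures show it upright with its shoulder on the stand.
- **Carrier:** It is on the plate, gripped by its fin, and pressed at about 10 N on the long fence and 8.5 N on the short one. In the last picture its edges match the fence faces to within 0.3 mm and 0.15°.
- **Other things:** The before and after side views show the syringe, tape, jar and spray bottle unmoved. The dish was partly behind the arm in that comparison, but I saw no sign that it had moved.

**First press redone:** My first press tilted the tool and leaned the carrier by 1–2°. I released it, straightened the tool and pressed again, twice in all.

**Less certain:** I judged flatness mainly from the tool's own angle, not from a direct measurement. Roll ended within about 0.1° of upright and pitch changed by about 0.25° in the last push. I discarded one picture-based tilt check because it had picked the wrong edge of the fin.

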